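# Fit the large-tube carousel to the tube rotator

## Task

Fit the carousel for the large tubes, the one with six wide clips, to the sloping drive hub of the tube rotator: turn it until its teeth mesh with those of the hub and push it fully home. Then, with it seated, turn it by hand by an eighth of a turn or a little more, either way, so that the drive turns with it, and let go, leaving it fully home. Do not disturb the other carousel, the flask or the tube rack.

Things in the scene. Friction and masses are not known exactly. Their poses are not given: they have to be found in the camera images.
- carousel_large: Loose carousel, about 0.35 kg: white plastic disc 180 mm across with six wide pairs of spring-steel clip jaws on top (29 mm apart, up to 26 mm tall, 68 to 84 mm from the axis). Lies grip up. Origin: centre of the underside of its grey boss; z: its axis, up. Above the origin: boss 0 to 28 mm (76 mm across), disc 28 to 33 mm, black wing grip 33 to 75 mm.
- large_grip (a point): Centre of the top of the large-tube carousel's wing grip, 75 mm above its origin. The wing is on the axis, 64 mm long along the carousel's x, 18 mm thick along its y, 42 mm tall above the disc: take it across its thickness near the top, fingertips clear of the disc. Same axes as the carousel.
- large_slot (a point): Mouth of one slot of the splined socket in the boss's underside, 33 mm from the axis on the carousel's +x. The socket, open below and 28 mm deep, has six slots every 60 degrees, and between them six inward teeth 7.6 mm wide with tips 18.5 mm from the axis; wall behind the slots 33 mm from the axis.
- carousel_small: The other loose carousel: same disc, boss, socket and wing grip, but twelve narrow pairs of clip jaws (16.5 mm apart, up to 16 mm tall). Origin: centre of the underside of its boss. Not needed: must stay where it lies.
- rotator: Tube rotator, fixed to the bench: white base 170 mm deep (x), 190 mm wide (y), 56 mm tall, panel and knob on its front (-x). On it two aluminium cheeks (155 mm high, 120 mm apart) hold a grey drive head 88 mm across whose axis leans 35 degrees from vertical towards the front (-x of this body). Origin: centre of the base's underside, on the bench.
- hub_face (a point): Centre of the flat steel hub flange (72 mm across) at the top of the drive head, 166 mm above the bench; turns with the hub. z: hub axis, outward and up, leaning 35 degrees from vertical; x: through the middle of one hub tooth. Fully home, the carousel's origin is on this point and its x axis along this x, or off it by a multiple of 60 degrees.
- hub_tooth (a point): Point on the hub tooth on the +x of hub_face, 28 mm from the axis, 7 mm above the flange. The six teeth stand every 60 degrees on the flange, 9 mm wide, 14 mm high, tops rounded, reaching 30 mm from the axis. Teeth on teeth, the boss stops 14 mm short of home. Meshed play: about 1.5 mm sideways, 4.5 degrees either way in rotation.
- hub_nose (a point): Tip of the tapered nose of the hub, on its axis, 26 mm above the flange. The nose narrows from 32 mm across at 17 mm to 15 mm across at the tip; below it the core between the teeth is 33 mm across. Same axes as hub_face.
- hub (a joint): Rotation of the drive hub about its axis (rad, grows anticlockwise seen from the outer end of the axis). It stays where it is left; the drive's slip clutch lets it be turned by hand with about 0.25 N m, at most 6.2 rad either way from 0.
- flask: Conical glass flask, 86 mm across at the foot, 128 mm tall, standing on the bench. Origin: centre of its underside. Must stay.
- tube_rack: Grey plastic tube rack, 62 mm (x) by 170 mm (y), with three capped large tubes standing in it, 121 mm tall in all. Origin: centre of its underside. Must stay.
Things that resemble listed ones, but are neither listed nor needed, are in the scene too. Leave any purple or turquoise look-alike of the carousel_large alone.

How it is judged:
On the way, in this order (a step that is already met when the one before it is completed fails the run):
1. the large-tube carousel is meshed and fully home on the hub (z of carousel_large in the frame of hub_face between -0.003 and 0.003 m and x of carousel_large in the frame of hub_face between -0.004 and 0.004 m and y of carousel_large in the frame of hub_face between -0.004 and 0.004 m and angle between the z axis of carousel_large and the z axis of hub_face, either way round below 0.07 rad), for 0.2 s.
2. with the carousel home, the hub has been turned with it by 24 degrees or more from its start, either way (z of carousel_large in the frame of hub_face between -0.004 and 0.004 m and x of carousel_large in the frame of hub_face between -0.004 and 0.004 m and y of carousel_large in the frame of hub_face between -0.004 and 0.004 m and angle between the z axis of carousel_large and the z axis of hub_face, either way round below 0.07 rad and distance of hub_tooth from where it was at the start of the episode above 0.0115 m), for 0.2 s.
At the end, for the whole second after the job is handed in: The large-tube carousel is fully home on the hub (origin within 3 mm of the flange along the hub axis and 4 mm across it, axes within 4 degrees), released and still; the other carousel, flask and rack are undisturbed (all of step 1 and linear speed of carousel_large below 0.02 m/s and angular speed of carousel_large below 0.1 rad/s); the robot touches nothing.
It fails at once if the small-tube carousel is moved by more than 30 mm or tipped by more than 0.3 rad (distance of carousel_small from where it was at the start of the episode above 0.03 m or angle between carousel_small's own z axis and vertical above 0.3 rad).
It fails at once if the flask is moved by more than 30 mm or tipped by more than 0.3 rad (distance of flask from where it was at the start of the episode above 0.03 m or angle between flask's own z axis and vertical above 0.3 rad).
It fails at once if the tube rack is moved by more than 30 mm or tipped by more than 0.3 rad (distance of tube_rack from where it was at the start of the episode above 0.03 m or angle between tube_rack's own z axis and vertical above 0.3 rad).
It also fails if it takes over 45 s, if anything falls off the work surface, if the arm or the gripper's body presses on something with over 40 N, if the wrist force passes 120 N, or if a joint passes its speed limit or range.

## Robot

A 7-joint arm with a two-finger parallel gripper is mounted at the origin on the work surface. World frame = base frame: x ahead of the robot, y to its left, z up, the work surface at z = 0. Lengths are in m, angles in rad, forces in N, time in s.
With the tool pointing down it reaches from about 0.35 to 0.9 m from the base axis. Payload 8.1 kg.
Tool frame: the origin (TCP) lies midway between the tips of the shut fingers; the grasp point (between the pads) lies 19 mm behind it; z points along the fingers, y is the direction in which the jaws open and shut (so a half turn about z gives the same grasp; the last joint's range is limited). The gripper opens to 92 mm and grips with 3 to 60 N. Pads are 19 mm wide; open, the fingers measure 130 mm over their backs; the gripper's body (75 mm by 190 mm) begins 47 mm behind the grasp point.
Start: joints at [1.118, 0.434, 0.025, 1.573, -0.012, 1.134, -0.075], TCP at [0.214, -0.587, 0.227] pointing down, gripper open.
Joint ranges: [-2.62, 2.62], [-0.44, 2.09], [-1.27, 1.32], [0.08, 2.57], [-1.32, 4.46], [0.12, 2], [-2.74, 2.74]. Speed limits (rad/s): [2.22, 2.22, 3.01, 3.01, 3.14, 3.14, 3.14].

## Interface

Orientations are given as a rotation vector (axis times angle).
In Python, from cell import arm gives the robot as it stands. The module is installed in compiled form; this text tells all that it offers.
- The arm moves only by the tool jog_arm, never from a script. Its argument "increments" is a list of rows, each an object with "slide": the shift along the tool's x, y, z in mm, a list of three; "roll": the turn about the tool's z in rad; "gripper": the opening, from 0 (shut) to 1 (fully open). In form: [{"slide": [x, y, z], "roll": roll, "gripper": gripper}, ...]. A call has exactly 10 rows; each row is the pose to reach, as a shift and turn from the pose commanded when the call began, along the tool's axes at that moment; what a row does not reach only later rows make up. A row lasts 1/12 s, in which the tool goes at most 41.7 mm and 7.16 degrees, less where a joint would pass 70% of its speed; a pose out of reach is approached as far as the arm can. A call with a gripper value outside its range is refused whole. The fingers move at their own pace and stop on an object; "newtons" is the grip in N (left out, the last holds). Time passes only in rows, so rows that repeat a pose let the fingers close, or fill a call up. It gives the time, the measured TCP pose, the force and the opening at its end, in the units of the state.
- arm.observe(): the state, without advancing time (a new reading comes with each control period).
- arm.get_image(name): name is "side" or "top" or "wrist"; returns a dict with "frame" (480x640x3 uint8, blue, green, red), "depth" (480x640 float32, m along the optical axis (not along the pixel's ray), 0 where there is no reading), "intrinsics" (3x3 intrinsics, pixels), "R" (3x3) and "t" (3): a world point X has camera coordinates R X + t; the wrist camera has in their place "hand_eye" (4x4, takes a point from camera to tool coordinates, whose origin is the TCP and whose axes are the flange's). Camera axes: x right, y down, z forward; pixel columns grow to the right and rows downward; lengths in m; the calibration is good to about 2 mm. A picture is of the moment at which its call begins: read the wrist's pose just before it.
- arm.sign_off(): hands the job in, once; it reports no verdict.
The state is a dict: "clock": time; "joints": joint angles; "dq": joint speeds; "joint_efforts": joint torques, N m; "position": TCP position; "ee_rot": TCP orientation; "force": force on the tool from outside, world axes, zero at the start; "ft_torque": the same for the moment, N m; "width": opening from 0.0 (shut) to 1.0 (fully open).
Only numpy, scipy, OpenCV 4.12 (cv2) and the standard library are available. Lean on these libraries where they do the work, as an engineer would, in place of code of your own. Each camera call takes 0.05 s, during which the arm holds its last target.

## Working session

There is one attempt and no reset: what is moved stays moved. The work goes in short steps, Python scripts to look and compute and a tool call to move; the robot and the scene stay as the last step left them, time stands still between calls to the robot, and variables do not carry over. Pictures are saved under pics/ and viewed, and the job is handed in when it is done.

Besides the shell and the picture viewer there is one more tool, called after "Request:" in YAML: its name, and indented under it one key for each argument. jog_arm: Moves the arm, as the interface text tells. Its arguments: {"type":"object","properties":{"increments":{"type":"array"},"newtons":{"type":"number"}},"required":["increments"]}

```bash
mkdir -p pics
cat > h.py <<'E'
import numpy as np, cv2
from cell import arm
from scipy.spatial.transform import Rotation as Ro
def cloud(im):
    d=im['depth'];K=im['intrinsics'];v,u=np.indices(d.shape)
    P=np.stack([(u-K[0,2])/K[0,0]*d,(v-K[1,2])/K[1,1]*d,d],-1)
    return P
def world(im,st=None):
    P=cloud(im)
    if 'R' in im: return (P-im['t'])@im['R']
    H=im['hand_eye'];Q=P@H[:3,:3].T+H[:3,3]
    return Q@Ro.from_rotvec(st['ee_rot']).as_matrix().T+st['position']
E
python3 - <<'E'
from h import *
s=arm.observe();print(s)
for n in ['side','top','wrist']:
    im=arm.get_image(n);cv2.imwrite(f'pics/{n}0.png',im['frame']);np.savez(f'{n}0.npz',**im)
    print(n,im['intrinsics'],im.get('R'),im.get('t'),im.get('hand_eye'))
E
```

```text
{'clock': 0.0, 'joints': array([ 1.11838528,  0.43523734,  0.02495428,  1.57408156, -0.01158763,
        1.13398342, -0.07507764]), 'dq': array([ 2.25705906e-04,  1.84724584e-04,  6.85153742e-04, -2.46115865e-04,
       -3.73251375e-04,  7.80993326e-04,  8.77886354e-05]), 'joint_efforts': array([-1.27895428e-04, -6.67845154e+01,  9.85108986e-01, -3.14460003e+01,
       -6.04064343e-02,  4.29231639e-02,  1.53913911e-04]), 'position': array([ 0.21398218, -0.58669582,  0.22594184]), 'ee_rot': array([-3.09218215e+00, -5.46383179e-01,  6.51189971e-04]), 'force': array([-0.16081201,  0.7217628 , -0.80694323]), 'ft_torque': array([0.02671441, 0.02476671, 0.0725195 ]), 'width': 1.0061608562110556}
side [[589.07094549   0.         317.53427428]
 [  0.         589.07094549 236.93633311]
 [  0.           0.           1.        ]] [[-0.74212661 -0.67025288 -0.00303039]
 [-0.43172729  0.48147164 -0.76275593]
 [ 0.5126984  -0.56475317 -0.64667937]] [0.25718841 0.41792038 1.34981388] None
top [[505.52132362   0.         325.64116049]
 [  0.         505.52132362 241.53214187]
 [  0.           0.           1.        ]] [[ 0.00520017 -0.99982945 -0.017721  ]
 [-0.99578231 -0.00355421 -0.09167852]
 [ 0.0915999   0.018123   -0.99563096]] [-0.19462658  0.48990365  1.41066189] None
wrist [[368.44174467   0.         317.34118373]
 [  0.         368.44174467 235.65476359]
 [  0.           0.           1.        ]] None None [[ 6.70346436e-04 -9.68486726e-01 -2.49064273e-01  6.66697985e-02]
 [ 9.99999359e-01  4.21866660e-04  1.05102889e-03 -1.06056702e-03]
 [-9.12835612e-04 -2.49064818e-01  9.68486388e-01 -1.58044519e-01]
 [ 0.00000000e+00  0.00000000e+00  0.00000000e+00  1.00000000e+00]]
```

View pics/top0.png

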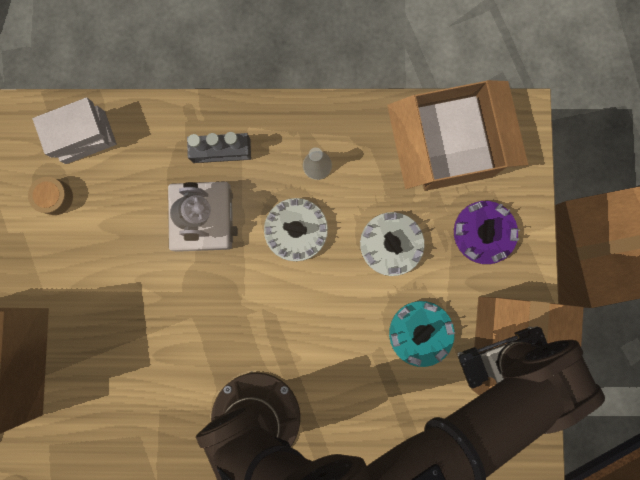

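View pics/side0.png

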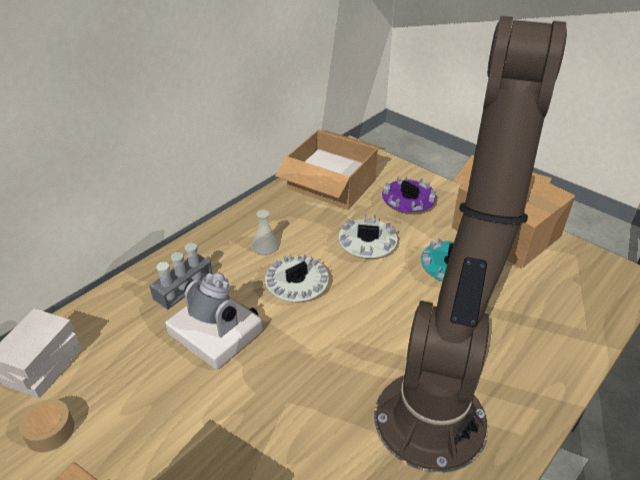

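View pics/wrist0.png

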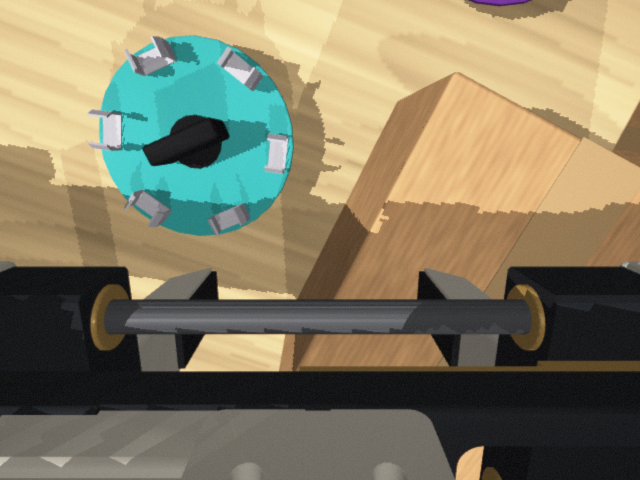

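Run:
```python
from h import *
for n in ['side','top']:
    im=dict(np.load(f'{n}0.npz'));W=world(im)
    print(n,'cam',-im['R'].T@im['t'])
    if n=='top':
        for nm,(u0,u1,v0,v1) in dict(large=(350,430,205,280),small=(258,332,192,266),rot=(160,245,172,258),flask=(300,335,140,182),rack=(182,255,128,165)).items():
            w=W[v0:v1,u0:u1].reshape(-1,3); m=(w[:,2]>0.012)&(w[:,2]<.4); w=w[m]
            print(nm,w.min(0),w.max(0),np.median(w,0))
            if nm in('large','small'):
                d=w[(w[:,2]>.027)&(w[:,2]<.036)]; (c,r)=cv2.minEnclosingCircle(d[:,:2].astype(np.float32)); print('disc',c,r,d[:,2].mean())
                g=w[(w[:,2]>.068)]; 
                g=g[np.hypot(*(g[:,:2]-c).T)<.05]
                print('wing',g.mean(0),g[:,2].max(),cv2.minAreaRect(g[:,:2].astype(np.float32)))
            if nm=='rot':
                d=w[abs(w[:,2]-.056)<.006]; print('base',cv2.minAreaRect(d[:,:2].astype(np.float32)))
for n,(u0,u1,v0,v1) in dict(side=(150,280,240,370),top=(155,250,170,260)).items():
    f=cv2.imread(f'pics/{n}0.png')[v0:v1,u0:u1]; cv2.imwrite(f'pics/{n}crop.png',cv2.resize(f,None,fx=5,fy=5,interpolation=cv2.INTER_CUBIC)[:600])
```

```text
side cam [-0.32075342  0.73347613  1.19244742]
top cam [ 0.35963299 -0.21841759  1.44596332]
large [ 0.39657025 -0.4656783   0.02171632] [ 0.57468786 -0.2888489   0.0799243 ] [ 0.48363334 -0.37641634  0.03315083]
disc (0.48510318994522095, -0.37785226106643677) 0.08989305049180984 0.03214037304773509
wing [ 0.483908   -0.37808502  0.0738815 ] 0.07992430312428 ((0.48449811339378357, -0.3774403929710388), (0.06261837482452393, 0.018348408862948418), 34.58330535888672)
small [ 0.4371088  -0.19639634  0.02126198] [ 0.61380263 -0.01823506  0.08295475] [ 0.52236181 -0.10676144  0.03343995]
disc (0.5254049301147461, -0.10610273480415344) 0.09010417014360428 0.03218755751853107
wing [ 0.524282   -0.10699013  0.07433587] 0.08295475309872383 ((0.5246983170509338, -0.10676620900630951), (0.0634622797369957, 0.018011771142482758), 77.41773986816406)
rot [0.46255085 0.05924725 0.01248137] [0.65621353 0.25229307 0.19525343] [0.54699431 0.14064314 0.05764198]
base ((0.5602417588233948, 0.15936142206192017), (0.18914252519607544, 0.17844179272651672), 2.5196807384490967)
flask [ 0.67436254 -0.20382091  0.01201639] [ 0.74647849 -0.12564918  0.13481999] [ 0.70267956 -0.1674103   0.05418947]
rack [0.72237409 0.02783613 0.01216915] [0.79540092 0.20175251 0.12949557] [0.75083951 0.10613381 0.06004575]
```

```bash
python3 -c "
import cv2;import numpy as np
a=cv2.imread('pics/sidecrop.png');b=cv2.imread('pics/topcrop.png');print(a.shape,b.shape)
h=450
c=np.hstack([cv2.resize(x,(390,h)) for x in(a,b)]);cv2.imwrite('pics/crops.png',c)"
```

```text
(600, 650, 3) (450, 475, 3)
```

View pics/crops.png

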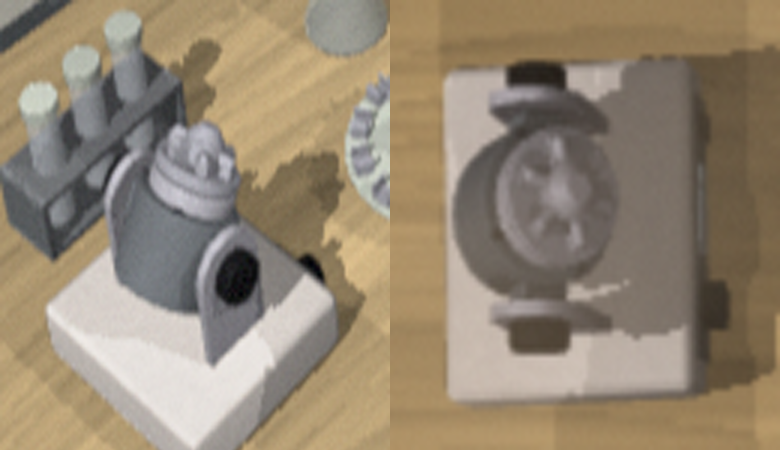

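Request:
jog_arm:
  increments:
    - {"slide": [34, -18, -20], "roll": -0.12, "gripper": 1}
    - {"slide": [68, -36, -40], "roll": -0.24, "gripper": 1}
    - {"slide": [102, -55, -60], "roll": -0.36, "gripper": 1}
    - {"slide": [136, -73, -74], "roll": -0.48, "gripper": 1}
    - {"slide": [170, -91, -74], "roll": -0.6, "gripper": 1}
    - {"slide": [204, -109, -74], "roll": -0.72, "gripper": 1}
    - {"slide": [238, -127, -74], "roll": -0.84, "gripper": 1}
    - {"slide": [272, -146, -74], "roll": -0.96, "gripper": 1}
    - {"slide": [306, -164, -74], "roll": -1.08, "gripper": 1}
    - {"slide": [340, -182, -74], "roll": -1.2, "gripper": 1}

```text
clock: 0.98
position: [0.472, -0.298, 0.3007]
ee_rot: [2.238, 2.204, -0.0]
force: [0.5, -0.3, -0.6]
width: 0.997
```

```bash
cat > plan.py <<'E'
from h import *
import sys
def plan(target,yaw=None):
    s=arm.observe();R=Ro.from_rotvec(s['ee_rot']).as_matrix()
    d=(R.T@(np.array(target)-s['position']))*1000
    y=np.arctan2(R[1,0],R[0,0])
    print('clock %.2f'%s['clock'],'pos',s['position'].round(4),'yaw',round(y,4),'z',R[:,2].round(3),'q',s['joints'].round(2),'w',round(s['width'],3),'F',s['force'].round(1))
    print('slide',d.round(1),'roll',None if yaw is None else round((y-yaw+np.pi)%(2*np.pi)-np.pi,4))
E
python3 -c "
from plan import *
plan([.56,0,.30],1.57)"
```

```text
clock 0.98 pos [ 0.472  -0.298   0.3007] yaw 1.5555 z [-0. -0. -1.] q [ 0.74  0.3  -0.36  1.6   0.11  1.26  0.35] w 0.997 F [ 0.5 -0.3 -0.6]
slide [299.4  83.4   0.7] roll -0.0145
```

Request:
jog_arm:
  increments:
    - {"slide": [35, 10, 0], "roll": -0.015, "gripper": 1}
    - {"slide": [70, 20, 0], "roll": -0.015, "gripper": 1}
    - {"slide": [105, 30, 0], "roll": -0.015, "gripper": 1}
    - {"slide": [140, 40, 0], "roll": -0.015, "gripper": 1}
    - {"slide": [175, 50, 0], "roll": -0.015, "gripper": 1}
    - {"slide": [210, 60, 0], "roll": -0.015, "gripper": 1}
    - {"slide": [245, 70, 0], "roll": -0.015, "gripper": 1}
    - {"slide": [280, 80, 0], "roll": -0.015, "gripper": 1}
    - {"slide": [300, 83, 0], "roll": -0.015, "gripper": 1}
    - {"slide": [300, 83, 0], "roll": -0.015, "gripper": 1}

```text
clock: 1.82
position: [0.5607, 0.0049, 0.3006]
ee_rot: [-2.218, -2.222, -0.003]
force: [-0.4, 0.1, -0.2]
width: 1.001
```

Run:
```python
from h import *
s=arm.observe();im=arm.get_image('wrist');cv2.imwrite('pics/w1.png',im['frame']);np.savez('w1.npz',pos=s['position'],rot=s['ee_rot'],**im);print(s['position'],s['ee_rot'])
```

```text
[0.56066343 0.00493117 0.30060755] [-2.21787017 -2.22177525 -0.00326052]
```

View pics/w1.png

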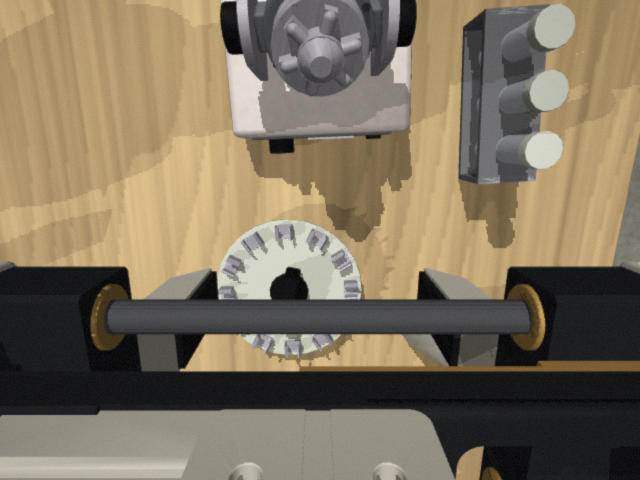

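```bash
cat > hub.py <<'E'
from h import *
im=dict(np.load('w1.npz'));s=dict(position=im['pos'],ee_rot=im['rot']);W=world(im,s)
f=im['frame'][0:110,255:385];cv2.imwrite('pics/w1c.png',cv2.resize(f,None,fx=6,fy=5.45,interpolation=cv2.INTER_CUBIC))
# flat base top & cheeks
B=W[0:145,220:420].reshape(-1,3)
b=B[abs(B[:,2]-.056)<.005];print('base z',np.median(b[:,2]),cv2.minAreaRect(b[:,:2].astype(np.float32)),b.min(0),b.max(0))
P=W[0:110,262:375].reshape(-1,3);P=P[(P[:,2]>.12)&(P[:,2]<.25)]
a0=np.array([0,-np.sin(np.radians(35)),np.cos(np.radians(35))])
# RANSAC plane
rng=np.random.default_rng(0);best=0
for i in range(3000):
    q=P[rng.choice(len(P),3,False)];n=np.cross(q[1]-q[0],q[2]-q[0]);l=np.linalg.norm(n)
    if l<1e-6: continue
    n/=l
    if n[2]<0:n=-n
    if n@a0<np.cos(.12):continue
    m=abs((P-q[0])@n)<.0015
    if m.sum()>best:best=m.sum();M=m
c=P[M].mean(0);n=np.linalg.svd(P[M]-c)[2][2];n*=np.sign(n[2])
print('plane',best,len(P),'n',n,'lean',np.degrees(np.arccos(n[2])),'az',np.degrees(np.arctan2(n[1],n[0])))
np.savez('hubpts.npz',P=P,c=c,n=n)
E
python3 hub.py
```

```text
base z 0.0557925256253517 ((0.5615235567092896, 0.1445763111114502), (0.18822509050369263, 0.12926095724105835), 1.8140804767608643) [0.4654594  0.07789016 0.05104077] [0.65701816 0.20620541 0.06093663]
plane 3631 9136 n [ 0.02320306 -0.57360465  0.81880359] lean 35.034792435315914 az -87.68357343159
```

View pics/w1c.png

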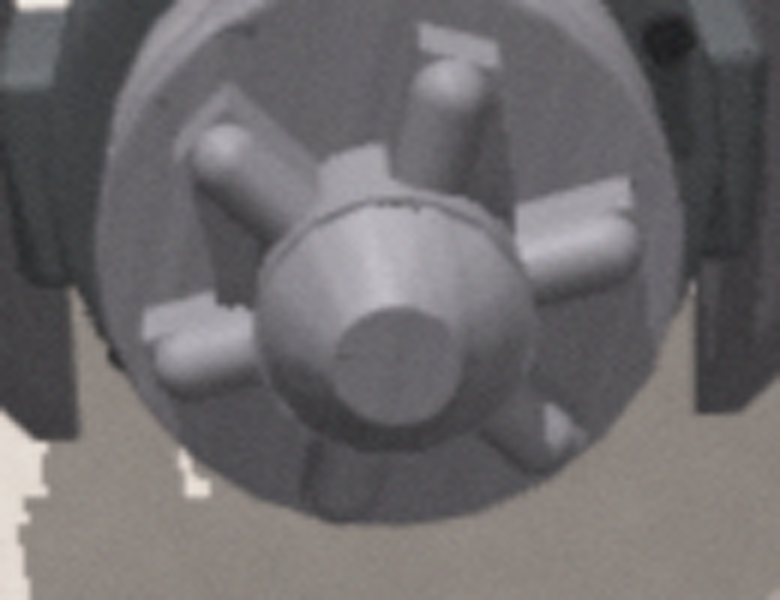

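```bash
cat > hub2.py <<'E'
from h import *
from scipy.optimize import minimize
D=np.load('hubpts.npz');P,c,n=D['P'],D['c'],D['n']
az=np.radians(-87.7);L=np.radians(35)
n=np.array([np.sin(L)*np.cos(az),np.sin(L)*np.sin(az),np.cos(L)])
ey=np.array([-np.sin(az),np.cos(az),0]) # horizontal, approx +x world
ex=np.cross(ey,n) # in-plane; 
print('ex',ex,'ey',ey)
h=(P-c)@n; Q=P-c; X=Q@ex;Y=Q@ey
t=(abs(h-26e-3)<1e-3); print('tip n',t.sum(),'h',h[t].mean(), X[t].mean(),Y[t].mean(),np.ptp(X[t]),np.ptp(Y[t]))
fl=abs(h)<1.2e-3
print('flange circ',cv2.minEnclosingCircle(np.c_[X[fl],Y[fl]].astype(np.float32)))
# cone fit: nose radius 16->7.5 from 17 to 26
cn=(h>17.5e-3)&(h<25.5e-3)&(np.hypot(X-X[t].mean(),Y-Y[t].mean())<.018)
def cost(p): 
    r=np.hypot(X[cn]-p[0],Y[cn]-p[1]); return np.sum(np.minimum(abs(r-(16-(h[cn]*1e3-17-p[2]*1e3)*8.5/9)*1e-3),.003))
o=minimize(cost,[X[t].mean(),Y[t].mean(),0],method='Nelder-Mead');print('cone',o.x,o.fun/cn.sum(),cn.sum())
for cx,cy in [(o.x[0],o.x[1]),(X[t].mean(),Y[t].mean())]:
    print('center world',c+cx*ex+cy*ey)
    r=np.hypot(X-cx,Y-cy);th=np.arctan2(Y-cy,X-cx)
    m=(h>9e-3)&(h<15.5e-3)&(r>.02)&(r<.031)
    z=np.exp(6j*th[m]).mean();print('phase mod60 deg',np.degrees(np.angle(z))/6,abs(z),m.sum())
    a=np.degrees(th[m])
    print(np.histogram(a,bins=np.arange(-180,181,10)))
E
python3 hub2.py
```

```text
ex [ 0.03287404 -0.81849213 -0.57357644] ey [0.9991944  0.04013179 0.        ]
tip n 421 h 0.025901781371575634 0.005615294059217221 0.00023873227187790725 0.018643035913368838 0.019096878638984616
flange circ ((0.006147414445877075, 9.743162081576884e-06), 0.03614209592342377)
cone [ 0.00643809  0.00020818 -0.0002154 ] 0.0007195509881492191 1198
center world [0.5618268  0.13654899 0.16594274]
phase mod60 deg -15.695352866360759 0.7956690548230486 1129
(array([  0,   0,   0,  91, 111,  29,   0,   0,   0,  86,  75,  15,   0,
         0,   0,  50,  54,  21,   0,   0,   0,  21,  68,  50,   0,   0,
         0,  27, 100,  79,   0,   0,   0,  55, 133,  64]), array([-180, -170, -160, -150, -140, -130, -120, -110, -100,  -90,  -80,
        -70,  -60,  -50,  -40,  -30,  -20,  -10,    0,   10,   20,   30,
         40,   50,   60,   70,   80,   90,  100,  110,  120,  130,  140,
        150,  160,  170,  180]))
center world [0.56183028 0.13722367 0.16641468]
phase mod60 deg -15.714034154153508 0.8155921206355209 1112
(array([  0,   0,   0,  69, 109,  41,   0,   0,   0,  70,  83,  27,   0,
         0,   0,  49,  60,  26,   0,   0,   0,  31,  78,  38,   0,   0,
         0,  40, 104,  55,   0,   0,   0,  61, 118,  53]), array([-180, -170, -160, -150, -140, -130, -120, -110, -100,  -90,  -80,
        -70,  -60,  -50,  -40,  -30,  -20,  -10,    0,   10,   20,   30,
         40,   50,   60,   70,   80,   90,  100,  110,  120,  130,  140,
        150,  160,  170,  180]))
```

```bash
python3 -c "
from plan import *
plan([.49,-.44,.25],np.radians(34.6))"
```

```text
clock 1.87 pos [0.5605 0.0016 0.3005] yaw 1.5698 z [-0.     0.001 -1.   ] q [ 0.27  0.32 -0.5   1.59  0.16  1.27 -0.25] w 1.001 F [0.3 0.6 0.5]
slide [-441.7  -70.    50. ] roll 0.9659
```

Request:
jog_arm:
  increments:
    - {"slide": [-41, -14, 5], "roll": 0.1, "gripper": 0.5}
    - {"slide": [-82, -28, 10], "roll": 0.2, "gripper": 0.5}
    - {"slide": [-123, -42, 15], "roll": 0.3, "gripper": 0.5}
    - {"slide": [-164, -56, 20], "roll": 0.4, "gripper": 0.5}
    - {"slide": [-205, -70, 25], "roll": 0.5, "gripper": 0.5}
    - {"slide": [-246, -85, 30], "roll": 0.6, "gripper": 0.5}
    - {"slide": [-287, -100, 35], "roll": 0.7, "gripper": 0.5}
    - {"slide": [-328, -115, 40], "roll": 0.8, "gripper": 0.5}
    - {"slide": [-366, -130, 45], "roll": 0.9, "gripper": 0.5}
    - {"slide": [-400, -145, 50], "roll": 0.966, "gripper": 0.5}

```text
clock: 2.7
position: [0.4154, -0.3929, 0.2522]
ee_rot: [3.005, 0.915, -0.001]
force: [1.1, -0.9, 0.4]
width: 0.5
```

```bash
cat > car.py <<'E'
from h import *
import sys
s=arm.observe();im=arm.get_image('wrist');n=sys.argv[1];cv2.imwrite(f'pics/{n}.png',im['frame']);np.savez(n+'.npz',pos=s['position'],rot=s['ee_rot'],**im)
W=world(im,s).reshape(-1,3)
c=np.array([.4848,-.3777]);r=np.hypot(*(W[:,:2]-c).T)
d=W[(r<.11)&(abs(W[:,2]-.033)<.004)];print('disc',cv2.minEnclosingCircle(d[:,:2].astype(np.float32)),np.median(d[:,2]),len(d))
g=W[(r<.045)&(W[:,2]>.071)&(W[:,2]<.085)];print('wing',g.mean(0),cv2.minAreaRect(g[:,:2].astype(np.float32)),len(g))
E
python3 car.py w2; python3 -c "
from plan import *
plan([.503,-.365,.2],np.radians(34.6))"
```

```text
disc ((0.4851967692375183, -0.3778572976589203), 0.09023873507976532) 0.033184073493922134 22933
wing [ 0.48601418 -0.37722281  0.07469302] ((0.48563942313194275, -0.37786975502967834), (0.06387610733509064, 0.018000386655330658), 34.5053825378418) 1499
clock 2.75 pos [ 0.4093 -0.4018  0.2507] yaw 0.5777 z [-0.005 -0.005 -1.   ] q [ 0.77  0.34 -0.13  1.66  0.05  1.15 -0.36] w 0.5 F [-4.1 -8.  -0.3]
slide [98.9 20.3 50.1] roll -0.0262
```

View pics/w2.png

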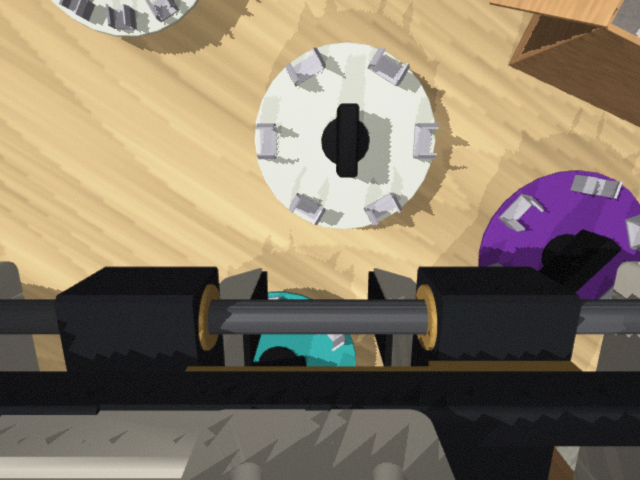

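Request:
jog_arm:
  increments:
    - {"slide": [25, 6, 20], "roll": 0.0, "gripper": 0.5}
    - {"slide": [55, 14, 50], "roll": 0.0, "gripper": 0.5}
    - {"slide": [80, 20, 80], "roll": 0.0, "gripper": 0.5}
    - {"slide": [91, 23, 110], "roll": 0.0, "gripper": 0.5}
    - {"slide": [91, 23, 135], "roll": 0.0, "gripper": 0.5}
    - {"slide": [91, 23, 150], "roll": 0.0, "gripper": 0.5}
    - {"slide": [91, 23, 150], "roll": 0.0, "gripper": 0.5}
    - {"slide": [91, 23, 150], "roll": 0.0, "gripper": 0.5}
    - {"slide": [91, 23, 150], "roll": 0.0, "gripper": 0.5}
    - {"slide": [91, 23, 150], "roll": 0.0, "gripper": 0.5}

```text
clock: 3.58
position: [0.5064, -0.3586, 0.104]
ee_rot: [3.0, 0.925, 0.002]
force: [-0.1, 0.1, -0.1]
width: 0.499
```

```bash
python3 -c "
from plan import *
plan([.5036,-.3654,.044],np.radians(34.5))"
```

```text
clock 3.58 pos [ 0.5064 -0.3586  0.104 ] yaw 0.5979 z [ 0.002 -0.002 -1.   ] q [ 0.63  0.55 -0.15  1.71  0.1   0.88 -0.53] w 0.499 F [-0.1  0.1 -0.1]
slide [-6.2  3.9 60. ] roll -0.0042
```

Request:
jog_arm:
  increments:
    - {"slide": [-6, 4, 15], "roll": 0.0, "gripper": 0.5}
    - {"slide": [-6, 4, 35], "roll": 0.0, "gripper": 0.5}
    - {"slide": [-6, 4, 50], "roll": 0.0, "gripper": 0.5}
    - {"slide": [-6, 4, 60], "roll": 0.0, "gripper": 0.5}
    - {"slide": [-6, 4, 60], "roll": 0.0, "gripper": 0.5}
    - {"slide": [-6, 4, 60], "roll": 0.0, "gripper": 0.0}
    - {"slide": [-6, 4, 60], "roll": 0.0, "gripper": 0.0}
    - {"slide": [-6, 4, 60], "roll": 0.0, "gripper": 0.0}
    - {"slide": [-6, 4, 60], "roll": 0.0, "gripper": 0.0}
    - {"slide": [-6, 4, 60], "roll": 0.0, "gripper": 0.0}
  newtons: 6

```text
clock: 4.42
position: [0.5039, -0.3646, 0.0431]
ee_rot: [3.0, 0.926, 0.002]
force: [0.8, -0.8, 3.3]
width: 0.195
```

```bash
python3 -c "
from plan import *
plan([.5036,-.3654,.15],np.radians(34.5))"
```

```text
clock 4.42 pos [ 0.5039 -0.3646  0.0431] yaw 0.5988 z [ 0.002 -0.001 -1.   ] q [ 0.63  0.63 -0.14  1.75  0.12  0.77 -0.54] w 0.195 F [ 0.8 -0.8  3.3]
slide [  -0.6    0.6 -106.9] roll -0.0034
```

Request:
jog_arm:
  increments:
    - {"slide": [0, 0, -5], "roll": 0.0, "gripper": 0.0}
    - {"slide": [0, 0, -15], "roll": 0.0, "gripper": 0.0}
    - {"slide": [0, 0, -28], "roll": 0.0, "gripper": 0.0}
    - {"slide": [0, 0, -41], "roll": 0.0, "gripper": 0.0}
    - {"slide": [0, 0, -54], "roll": 0.0, "gripper": 0.0}
    - {"slide": [0, 0, -67], "roll": 0.0, "gripper": 0.0}
    - {"slide": [0, 0, -80], "roll": 0.0, "gripper": 0.0}
    - {"slide": [0, 0, -93], "roll": 0.0, "gripper": 0.0}
    - {"slide": [0, 0, -100], "roll": 0.0, "gripper": 0.0}
    - {"slide": [0, 0, -100], "roll": 0.0, "gripper": 0.0}

```text
clock: 5.25
position: [0.5039, -0.3646, 0.1443]
ee_rot: [3.0, 0.926, 0.003]
force: [0.4, -0.6, -3.8]
width: 0.19
```

```bash
cat > see.py <<'E'
from plan import *
import sys
tag=sys.argv[1]
plan([.5618,.137,.3],np.radians(92.3))
s=arm.observe()
fs=[]
for n in ['side','wrist']:
    im=arm.get_image(n);np.savez(tag+n+'.npz',pos=s['position'],rot=s['ee_rot'],**im);fs.append(im['frame'])
cv2.imwrite(f'pics/{tag}.png',cv2.resize(np.vstack(fs),(400*1,600))) if 0 else cv2.imwrite(f'pics/{tag}.png',cv2.resize(np.hstack(fs),(800,300)))
cv2.imwrite(f'pics/{tag}s.png',fs[0])
E
python3 see.py a1
```

```text
clock 5.25 pos [ 0.5039 -0.3646  0.1443] yaw 0.5986 z [ 0.002 -0.001 -1.   ] q [ 0.64  0.51 -0.15  1.67  0.09  0.96 -0.51] w 0.19 F [ 0.4 -0.6 -3.8]
slide [ 330.7 -381.4 -156.3] roll -1.0123
```

View pics/a1.png

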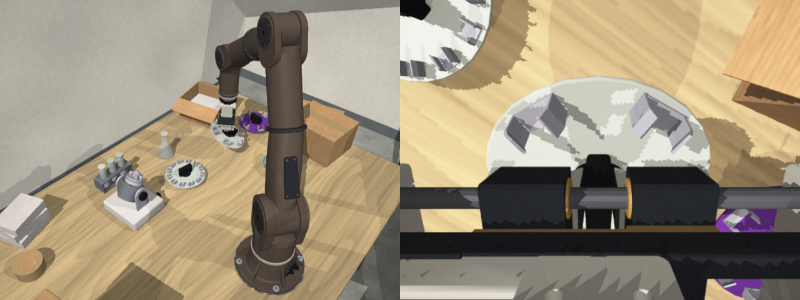

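```bash
cat > tilt.py <<'E'
from h import *
import sys
def tilt(f):
    im=dict(np.load(f));s=dict(position=im['pos'],ee_rot=im['rot'])
    P=cloud(im);H=im['hand_eye'];T=P@H[:3,:3].T+H[:3,3]
    fr=im['frame'].astype(int)
    m=(fr.min(-1)>165)&(np.ptp(fr,axis=-1)<25)&(im['depth']>.05)&(np.indices(m0:=im['depth'].shape)[0]<380)
    Q=T[m];Q=Q[(abs(Q[:,1])<.1)&(abs(Q[:,0])<.13)&(abs(Q[:,2])<.12)]
    rng=np.random.default_rng(0);best=0
    for i in range(2000):
        q=Q[rng.choice(len(Q),3,False)];n=np.cross(q[1]-q[0],q[2]-q[0]);l=np.linalg.norm(n)
        if l<1e-6:continue
        n/=l;k=abs((Q-q[0])@n)<.0012
        if k.sum()>best:best=k.sum();M=k
    c=Q[M].mean(0);n=np.linalg.svd(Q[M]-c)[2][2];n*=-np.sign(n[2])
    print('normal in tool',n.round(3),'tilt deg',np.degrees(np.arctan2(-n[0],-n[2])).round(2),'about-x',np.degrees(np.arcsin(n[1])).round(2),best,len(Q))
    x0=(n@c-n[2]*(-.019))/n[0] if abs(n[0])>.01 else None
    # distance of grip point (0,0,-.019) above disc top
    g=np.array([0,0,-.019]);hgt=(g-c)@n;print('grip height above disc',hgt)
    # rim: fit circle of radius 90 to plane points
    ex=np.array([-n[2],0,n[0]]);ex/=np.linalg.norm(ex);ey=np.cross(n,ex)
    A=(Q[M]-g);u=A@ex;v=A@ey
    np.savez('tl.npz',u=u,v=v,n=n,ex=ex,ey=ey)
    # uphill rim extreme at v~0
    for lo,hi in[(-.06,-.05),(-.03,-.02),(-.005,.005),(.02,.03),(.05,.06)]:
        k=(v>lo)&(v<hi)
        if k.sum()>5:
            um=np.percentile(u[k],99.5);vm=(lo+hi)/2;print(vm,'rim u',um,'center u',um-np.sqrt(.09**2-vm**2))
tilt(sys.argv[1])
E
python3 tilt.py a1wrist.npz
```

```text
bash:   864 Killed                     python3 tilt.py a1wrist.npz
```

```bash
sed -i 's/svd(Q\[M\]-c)/svd(Q[M]-c,full_matrices=False)/' tilt.py; python3 tilt.py a1wrist.npz
```

```text
normal in tool [-0.441 -0.    -0.897] tilt deg 26.18 about-x -0.0 25983 31265
grip height above disc 0.03241077585996526
-0.055 rim u 0.047290885325048035 center u -0.023948148918827003
-0.025 rim u 0.06202710881498061 center u -0.024430973513972304
0.0 rim u 0.06495700231647498 center u -0.025042997683525012
0.025 rim u 0.06229862921698276 center u -0.024159453111970153
0.055 rim u 0.04910311407318341 center u -0.02213592017069163
```

View pics/a1s.png

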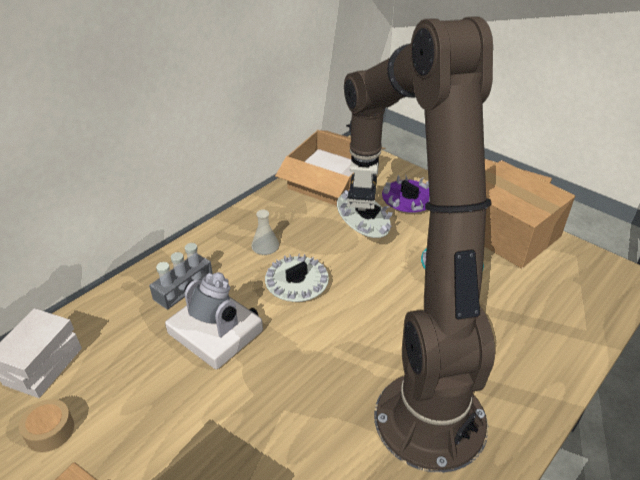

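Request:
jog_arm:
  increments:
    - {"slide": [0, 0, -15], "roll": 0.0, "gripper": 0.0}
    - {"slide": [0, 0, -35], "roll": 0.0, "gripper": 0.0}
    - {"slide": [4, -5, -60], "roll": -0.03, "gripper": 0.0}
    - {"slide": [14, -15, -85], "roll": -0.08, "gripper": 0.0}
    - {"slide": [30, -33, -108], "roll": -0.15, "gripper": 0.0}
    - {"slide": [50, -55, -128], "roll": -0.22, "gripper": 0.0}
    - {"slide": [70, -77, -144], "roll": -0.3, "gripper": 0.0}
    - {"slide": [90, -99, -156], "roll": -0.38, "gripper": 0.0}
    - {"slide": [110, -121, -156], "roll": -0.46, "gripper": 0.0}
    - {"slide": [130, -143, -156], "roll": -0.54, "gripper": 0.0}

```text
clock: 6.18
position: [0.5299, -0.1714, 0.2982]
ee_rot: [2.643, 1.699, -0.0]
force: [-0.4, 0.1, -4.6]
width: 0.197
```

```bash
python3 -c "
from plan import *
plan([.5633,.06,.30],np.radians(92.3))"
```

```text
clock 6.18 pos [ 0.5299 -0.1714  0.2982] yaw 1.1426 z [ 0. -0. -1.] q [ 0.48  0.3  -0.34  1.61  0.1   1.25 -0.31] w 0.197 F [-0.4  0.1 -4.6]
slide [224.4 -65.7  -1.8] roll -0.4684
```

Request:
jog_arm:
  increments:
    - {"slide": [24, -7, 0], "roll": -0.06, "gripper": 0.0}
    - {"slide": [50, -15, 0], "roll": -0.12, "gripper": 0.0}
    - {"slide": [80, -23, 0], "roll": -0.18, "gripper": 0.0}
    - {"slide": [110, -32, 0], "roll": -0.24, "gripper": 0.0}
    - {"slide": [140, -41, 0], "roll": -0.3, "gripper": 0.0}
    - {"slide": [168, -49, 0], "roll": -0.36, "gripper": 0.0}
    - {"slide": [192, -56, 0], "roll": -0.42, "gripper": 0.0}
    - {"slide": [210, -62, 0], "roll": -0.467, "gripper": 0.0}
    - {"slide": [220, -65, 0], "roll": -0.467, "gripper": 0.0}
    - {"slide": [224, -66, 0], "roll": -0.467, "gripper": 0.0}

```text
clock: 7.02
position: [0.5636, 0.0598, 0.2976]
ee_rot: [-2.181, -2.26, 0.001]
force: [0.1, -1.0, -3.8]
width: 0.192
```

```bash
python3 see.py a2; python3 tilt.py a2wrist.npz; python3 -c "
from plan import *
plan([.5633,.0992,.252],np.radians(92.3))"
```

```text
clock 7.02 pos [0.5636 0.0598 0.2976] yaw 1.6065 z [-0.001  0.    -1.   ] q [ 0.18  0.34 -0.52  1.58  0.17  1.27 -0.33] w 0.192 F [ 0.1 -1.  -3.8]
slide [77.2  1.  -2.3] roll -0.0044
normal in tool [-0.481  0.001 -0.877] tilt deg 28.73 about-x 0.03 25344 31188
grip height above disc 0.0330607912524603
-0.055 rim u 0.04903866680914178 center u -0.022200367434733255
-0.025 rim u 0.062262368968492944 center u -0.024195713360459968
0.0 rim u 0.06524594652423103 center u -0.024754053475768964
0.025 rim u 0.06279860954919175 center u -0.02365947277976116
0.055 rim u 0.048695969135190496 center u -0.02254306510868454
clock 7.12 pos [0.5638 0.0577 0.2978] yaw 1.6043 z [-0.001 -0.001 -1.   ] q [ 0.18  0.34 -0.52  1.58  0.17  1.27 -0.33] w 0.192 F [ 0.4  0.3 -4.1]
slide [41.5  0.9 45.8] roll -0.0066
```

View pics/a2.png

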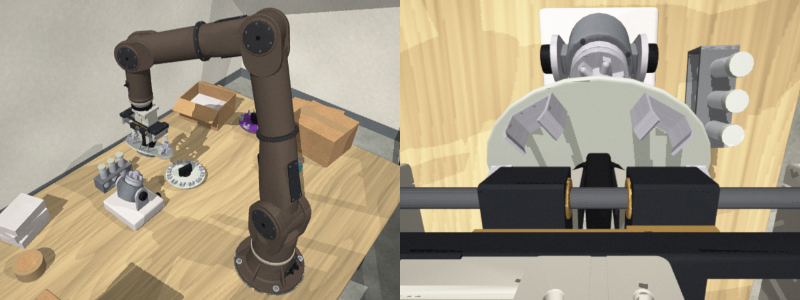

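Request:
jog_arm:
  increments:
    - {"slide": [10, 0, 10], "roll": -0.005, "gripper": 0.0}
    - {"slide": [20, 0, 20], "roll": -0.005, "gripper": 0.0}
    - {"slide": [30, 1, 30], "roll": -0.005, "gripper": 0.0}
    - {"slide": [37, 1, 39], "roll": -0.005, "gripper": 0.0}
    - {"slide": [41, 1, 46], "roll": -0.005, "gripper": 0.0}
    - {"slide": [43, 1, 50], "roll": -0.005, "gripper": 0.0}
    - {"slide": [45, 1, 54], "roll": -0.005, "gripper": 0.0}
    - {"slide": [47, 1, 58], "roll": -0.005, "gripper": 0.0}
    - {"slide": [49, 1, 62], "roll": -0.005, "gripper": 0.0}
    - {"slide": [51, 1, 66], "roll": -0.005, "gripper": 0.0}

```text
clock: 7.95
position: [0.5633, 0.1091, 0.2321]
ee_rot: [2.177, 2.264, 0.0]
force: [-0.8, -0.3, -4.1]
width: 0.198
```

```bash
python3 see.py a3; python3 tilt.py a3wrist.npz; python3 -c "
import cv2
a=cv2.imread('pics/a3s.png')[180:380,130:330];cv2.imwrite('pics/a3c.png',cv2.resize(a,None,fx=3,fy=3,interpolation=cv2.INTER_CUBIC))"
```

```text
clock 7.95 pos [0.5633 0.1091 0.2321] yaw 1.6101 z [ 0.001 -0.    -1.   ] q [ 0.09  0.4  -0.52  1.66  0.22  1.14 -0.45] w 0.198 F [-0.8 -0.3 -4.1]
slide [ 27.9  -0.4 -67.9] roll -0.0008
normal in tool [-0.477  0.001 -0.879] tilt deg 28.49 about-x 0.06 24673 30104
grip height above disc 0.03313263415176272
-0.055 rim u 0.04907851185390324 center u -0.0221605223899718
-0.025 rim u 0.06244329345971429 center u -0.02401478886923862
0.0 rim u 0.0651954918596918 center u -0.0248045081403082
0.025 rim u 0.06243253109667103 center u -0.02402555123228188
0.055 rim u 0.0485037282550114 center u -0.02273530598886364
```

View pics/a3c.png

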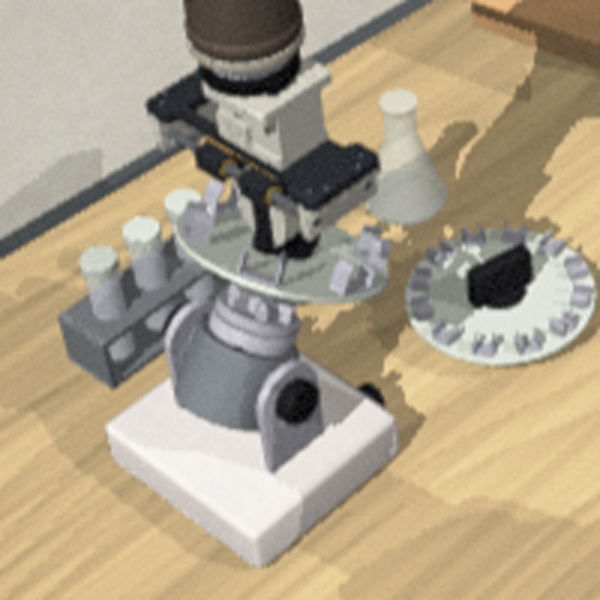

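View pics/a3.png

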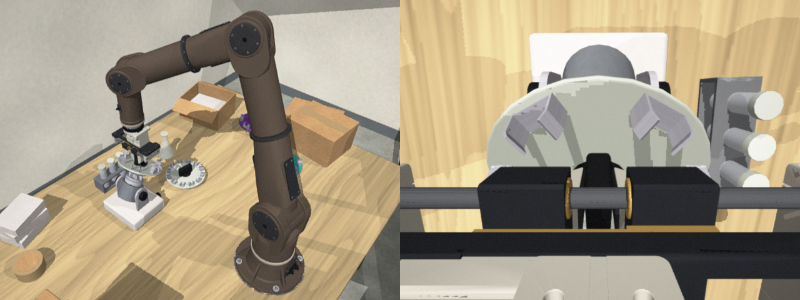

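Request:
jog_arm:
  increments:
    - {"slide": [1, 0, 2], "roll": 0, "gripper": 0.0}
    - {"slide": [2, 0, 4], "roll": 0, "gripper": 0.0}
    - {"slide": [3, 0, 6], "roll": 0, "gripper": 0.0}
    - {"slide": [3, 0, 7], "roll": 0, "gripper": 0.0}
    - {"slide": [4, 0, 8], "roll": 0, "gripper": 0.0}
    - {"slide": [4, 0, 9], "roll": 0, "gripper": 0.0}
    - {"slide": [4, 0, 10], "roll": 0, "gripper": 0.0}
    - {"slide": [5, 0, 11], "roll": 0, "gripper": 0.0}
    - {"slide": [5, 0, 11], "roll": 0, "gripper": 0.0}
    - {"slide": [5, 0, 11], "roll": 0, "gripper": 0.0}

```text
clock: 8.88
position: [0.5635, 0.1127, 0.2222]
ee_rot: [2.177, 2.262, -0.0]
force: [-1.3, -5.6, 4.0]
width: 0.195
```

```bash
cat > org.py <<'E'
import subprocess,sys,io,contextlib
from h import *
import tilt as _t
E
sed -i 's/^tilt(sys.argv\[1\])/if __name__=="__main__": tilt(sys.argv[1])/' tilt.py
python3 see.py a4; python3 tilt.py a4wrist.npz; python3 -c "
import cv2
a=cv2.imread('pics/a4s.png')[180:380,130:330];cv2.imwrite('pics/a4c.png',cv2.resize(a,None,fx=3,fy=3,interpolation=cv2.INTER_CUBIC))"
```

```text
clock 8.88 pos [0.5635 0.1127 0.2222] yaw 1.6091 z [ 0.002 -0.002 -1.   ] q [ 0.08  0.41 -0.52  1.67  0.23  1.12 -0.46] w 0.195 F [-1.3 -5.6  4. ]
slide [ 24.2  -0.7 -77.8] roll -0.0018
normal in tool [-0.569  0.006 -0.822] tilt deg 34.71 about-x 0.36 3093 8123
grip height above disc 0.025597210842659757
-0.055 rim u 0.04635010063527149 center u -0.024888933608603545
-0.025 rim u 0.06049452895678528 center u -0.02596355337216763
0.0 rim u 0.06297032979790339 center u -0.02702967020209661
0.025 rim u 0.060805849355745706 center u -0.025652232973207206
0.055 rim u 0.04666979868447545 center u -0.02456923555939959
```

View pics/a4c.png

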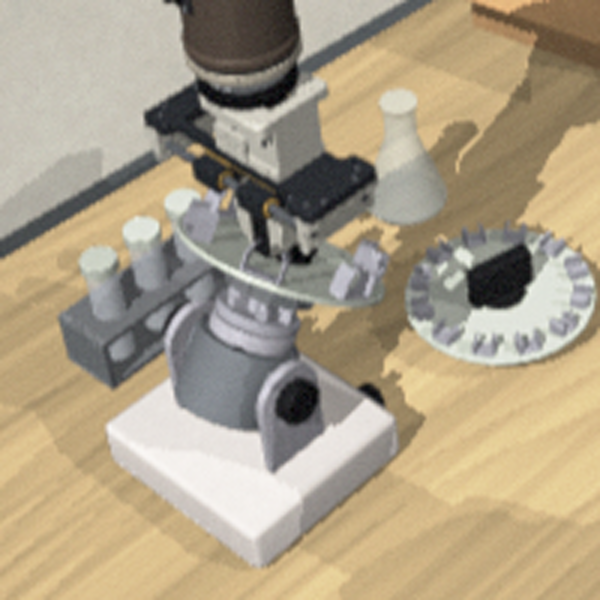

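Request:
jog_arm:
  increments:
    - {"slide": [0, 0, -1], "roll": 0, "gripper": 0.3}
    - {"slide": [0, 0, -1], "roll": 0, "gripper": 0.3}
    - {"slide": [0, 0, -1], "roll": 0, "gripper": 0.3}
    - {"slide": [-8, 0, 2], "roll": 0, "gripper": 0.3}
    - {"slide": [-16, 0, 5], "roll": 0, "gripper": 0.3}
    - {"slide": [-24, 0, 9], "roll": 0, "gripper": 0.3}
    - {"slide": [-27, 0, 11], "roll": 0, "gripper": 0.3}
    - {"slide": [-27, 0, 11], "roll": 0, "gripper": 0.3}
    - {"slide": [-27, 0, 11], "roll": 0, "gripper": 0.3}
    - {"slide": [-27, 0, 11], "roll": 0, "gripper": 0.3}

```text
clock: 9.82
position: [0.5636, 0.0863, 0.2099]
ee_rot: [2.177, 2.265, -0.003]
force: [-0.6, -5.5, -0.3]
width: 0.301
```

```bash
python3 see.py a5; python3 tilt.py a5wrist.npz; python3 -c "
import cv2
a=cv2.imread('pics/a5s.png')[180:380,130:330];cv2.imwrite('pics/a5c.png',cv2.resize(a,None,fx=3,fy=3,interpolation=cv2.INTER_CUBIC))"
```

```text
clock 9.82 pos [0.5636 0.0863 0.2099] yaw 1.6101 z [-0.001 -0.001 -1.   ] q [ 0.13  0.41 -0.51  1.7   0.23  1.09 -0.42] w 0.301 F [-0.6 -5.5 -0.3]
slide [ 50.6   0.1 -90.2] roll -0.0008
normal in tool [-0.883  0.015 -0.47 ] tilt deg 61.96 about-x 0.87 2858 13781
grip height above disc 0.019273183361831776
-0.055 rim u 0.03597955362684755 center u -0.03525948061702749
-0.025 rim u 0.04924774149180679 center u -0.037210340837146125
0.0 rim u 0.052251242130849265 center u -0.03774875786915073
0.025 rim u 0.04928854490286527 center u -0.03716953742608764
0.055 rim u 0.03581112058344132 center u -0.03542791366043372
```

View pics/a5c.png

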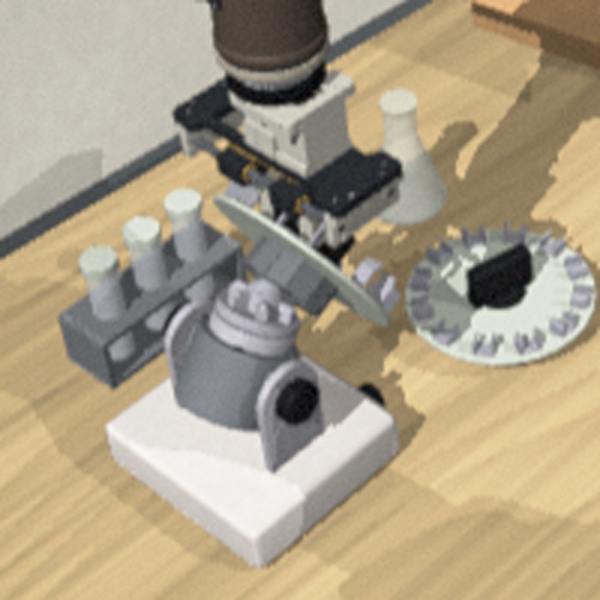

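View pics/a5.png

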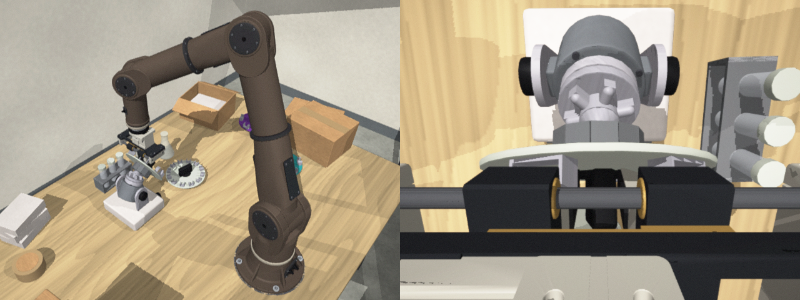

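Request:
jog_arm:
  increments:
    - {"slide": [0, 0, 0], "roll": 0, "gripper": 0.0}
    - {"slide": [0, 0, 0], "roll": 0, "gripper": 0.0}
    - {"slide": [0, 0, 0], "roll": 0, "gripper": 0.0}
    - {"slide": [0, 0, 0], "roll": 0, "gripper": 0.0}
    - {"slide": [0, 0, 0], "roll": 0, "gripper": 0.0}
    - {"slide": [0, 0, 0], "roll": 0, "gripper": 0.0}
    - {"slide": [0, 0, 0], "roll": 0, "gripper": 0.0}
    - {"slide": [0, 0, 0], "roll": 0, "gripper": 0.0}
    - {"slide": [0, 0, 0], "roll": 0, "gripper": 0.0}
    - {"slide": [0, 0, 0], "roll": 0, "gripper": 0.0}
  newtons: 30

```text
clock: 10.75
position: [0.5648, 0.0867, 0.2107]
ee_rot: [2.176, 2.263, 0.001]
force: [1.7, -5.6, 1.8]
width: 0.197
```

```bash
python3 see.py a6; python3 tilt.py a6wrist.npz; python3 -c "
import cv2
a=cv2.imread('pics/a6s.png')[180:380,130:330];cv2.imwrite('pics/a6c.png',cv2.resize(a,None,fx=3,fy=3,interpolation=cv2.INTER_CUBIC))"
```

```text
clock 10.75 pos [0.5648 0.0867 0.2107] yaw 1.6102 z [ 0.002 -0.001 -1.   ] q [ 0.13  0.41 -0.51  1.7   0.23  1.09 -0.42] w 0.197 F [ 1.7 -5.6  1.8]
slide [ 50.3  -0.9 -89.3] roll -0.0007
normal in tool [-0.876  0.002 -0.482] tilt deg 61.2 about-x 0.14 2801 13469
grip height above disc 0.019508024086944242
-0.055 rim u 0.03402668523903588 center u -0.037212349004839156
-0.025 rim u 0.04839897930981072 center u -0.03805910301914219
0.0 rim u 0.052100397294875096 center u -0.0378996027051249
0.025 rim u 0.049250439184309505 center u -0.03720764314464341
0.055 rim u 0.03714203529462541 center u -0.03409699894924963
```

View pics/a6c.png

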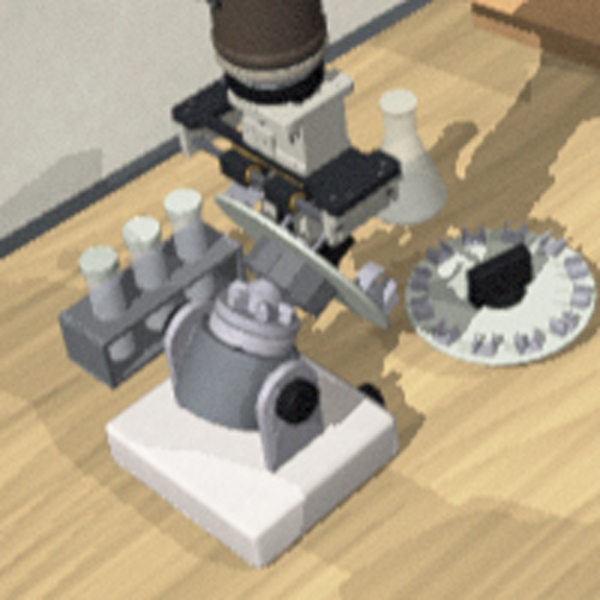

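View pics/a6.png

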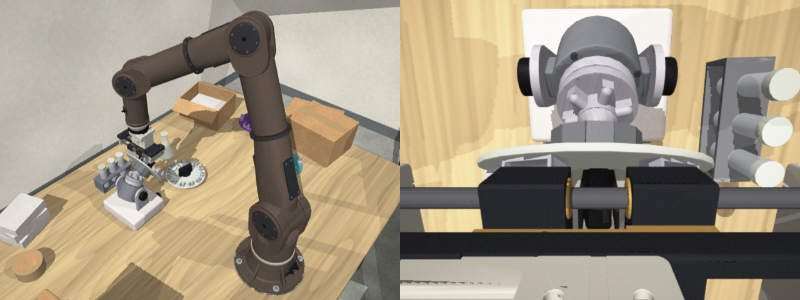

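Request:
jog_arm:
  increments:
    - {"slide": [-4, 0, -2], "roll": 0, "gripper": 0.0}
    - {"slide": [-10, 0, -6], "roll": 0, "gripper": 0.0}
    - {"slide": [-16, 0, -12], "roll": 0, "gripper": 0.0}
    - {"slide": [-22, 0, -20], "roll": 0, "gripper": 0.0}
    - {"slide": [-28, 0, -28], "roll": 0, "gripper": 0.0}
    - {"slide": [-34, 0, -36], "roll": 0, "gripper": 0.0}
    - {"slide": [-40, 0, -44], "roll": 0, "gripper": 0.0}
    - {"slide": [-40, 0, -50], "roll": 0, "gripper": 0.0}
    - {"slide": [-40, 0, -50], "roll": 0, "gripper": 0.0}
    - {"slide": [-40, 0, -50], "roll": 0, "gripper": 0.0}

```text
clock: 11.68
position: [0.5657, 0.0476, 0.2607]
ee_rot: [2.176, 2.265, 0.001]
force: [-0.7, 0.7, -3.4]
width: 0.194
```

```bash
python3 see.py a7; python3 tilt.py a7wrist.npz; python3 -c "
import cv2
a=cv2.imread('pics/a7s.png')[150:350,130:330];cv2.imwrite('pics/a7c.png',cv2.resize(a,None,fx=3,fy=3,interpolation=cv2.INTER_CUBIC))"
```

```text
clock 11.68 pos [0.5657 0.0476 0.2607] yaw 1.6108 z [ 0.001  0.    -1.   ] q [ 0.2   0.37 -0.51  1.63  0.19  1.19 -0.32] w 0.194 F [-0.7  0.7 -3.4]
slide [ 89.5  -0.3 -39.3] roll -0.0001
normal in tool [-0.872  0.01  -0.489] tilt deg 60.74 about-x 0.57 2745 10684
grip height above disc 0.019473538154370078
-0.055 rim u 0.03401741919323645 center u -0.03722161505063859
-0.025 rim u 0.04884070029920164 center u -0.03761738202975127
0.0 rim u 0.05197317573186942 center u -0.038026824268130574
0.025 rim u 0.04974013228100666 center u -0.03671795004794625
0.055 rim u 0.0373372211775375 center u -0.033901813066337536
```

View pics/a7c.png

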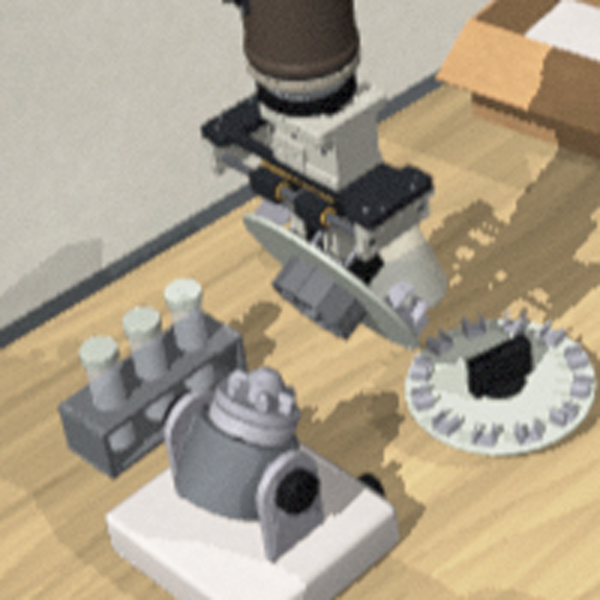

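```bash
cat > st.py <<'E'
from h import *
import sys
def st(f,show=True):
    im=dict(np.load(f));W=world(im);p=im['pos'];R=Ro.from_rotvec(im['rot']).as_matrix()
    T=(W-p)@R
    m=(im['depth']>.1)&(np.linalg.norm(T-[-.02,0,.0],axis=-1)<.12)
    fr=im['frame'].astype(int); m&=(fr.min(-1)>60)
    Q=T[m]
    rng=np.random.default_rng(0);best=0
    for i in range(3000):
        q=Q[rng.choice(len(Q),3,False)];n=np.cross(q[1]-q[0],q[2]-q[0]);l=np.linalg.norm(n)
        if l<1e-6:continue
        n/=l
        if abs(n[1])>.15: continue
        k=abs((Q-q[0])@n)<.0015
        if k.sum()>best:best=k.sum();M=k
    c=Q[M].mean(0);n=np.linalg.svd(Q[M]-c,full_matrices=False)[2][2];n*=-np.sign(n[2])
    print('side: normal',n.round(3),'tilt',np.degrees(np.arctan2(-n[0],-n[2])).round(2),best,len(Q),'ext',Q[M].min(0).round(3),Q[M].max(0).round(3),'grip h over plane',((np.array([0,0,-.019])-c)@n).round(4))
    v,u=np.nonzero(m);o=im['frame'].copy();o[v[M],u[M]]=(0,0,255)
    vc,uc=int(np.median(v)),int(np.median(u));a=o[max(0,vc-80):vc+80,max(0,uc-80):uc+80];cv2.imwrite('pics/st_'+f[:-4]+'.png',cv2.resize(a,None,fx=3,fy=3))
st(sys.argv[1])
E
python3 st.py a7side.npz; python3 st.py a4side.npz; python3 -c "
import cv2
a=cv2.imread('pics/st_a7side.png');im=cv2.imread('pics/a7.png')
import numpy as np
d=np.load('a7wrist.npz')['frame'];cv2.imwrite('pics/a7w.png',np.hstack([cv2.resize(a,(360,360)),cv2.resize(d,(440,360))]))"
```

```text
side: normal [-0.894 -0.    -0.449] tilt 63.32 453 1670 ext [-0.041 -0.092 -0.06 ] [0.042 0.084 0.104] grip h over plane 0.0198
side: normal [-0.58   0.005 -0.814] tilt 35.48 579 2661 ext [-0.084 -0.092 -0.039] [0.065 0.08  0.071] grip h over plane 0.0223
```

View pics/a7w.png

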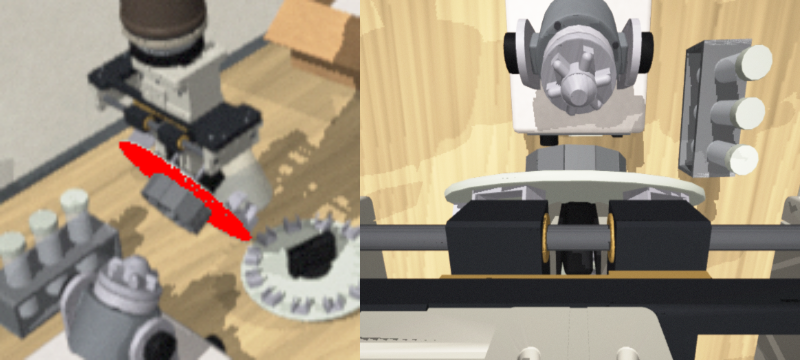

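Request:
jog_arm:
  increments:
    - {"slide": [-30, -11, 0], "roll": 0, "gripper": 0.0}
    - {"slide": [-66, -24, 0], "roll": 0, "gripper": 0.0}
    - {"slide": [-104, -38, 0], "roll": 0, "gripper": 0.0}
    - {"slide": [-142, -52, 0], "roll": 0, "gripper": 0.0}
    - {"slide": [-180, -66, 0], "roll": 0, "gripper": 0.0}
    - {"slide": [-218, -80, 10], "roll": 0, "gripper": 0.0}
    - {"slide": [-256, -94, 35], "roll": 0, "gripper": 0.0}
    - {"slide": [-290, -108, 65], "roll": 0, "gripper": 0.0}
    - {"slide": [-325, -120, 95], "roll": 0, "gripper": 0.0}
    - {"slide": [-352, -130, 120], "roll": 0, "gripper": 0.0}

```text
clock: 12.62
position: [0.4523, -0.3006, 0.1483]
ee_rot: [2.176, 2.265, 0.0]
force: [1.2, -1.2, -4.0]
width: 0.188
```

Request:
jog_arm:
  increments:
    - {"slide": [0, 0, 20], "roll": 0, "gripper": 0.0}
    - {"slide": [0, 0, 36], "roll": 0, "gripper": 0.0}
    - {"slide": [0, 0, 44], "roll": 0, "gripper": 0.0}
    - {"slide": [0, 0, 52], "roll": 0, "gripper": 0.0}
    - {"slide": [0, 0, 60], "roll": 0, "gripper": 0.0}
    - {"slide": [0, 0, 68], "roll": 0, "gripper": 0.0}
    - {"slide": [0, 0, 76], "roll": 0, "gripper": 0.0}
    - {"slide": [0, 0, 82], "roll": 0, "gripper": 0.0}
    - {"slide": [0, 0, 85], "roll": 0, "gripper": 0.0}
    - {"slide": [0, 0, 85], "roll": 0, "gripper": 0.0}
  newtons: 12

```text
clock: 13.45
position: [0.4542, -0.2985, 0.0647]
ee_rot: [2.174, 2.267, 0.001]
force: [1.7, 1.5, -3.1]
width: 0.196
```

```bash
python3 see.py a8; python3 tilt.py a8wrist.npz
```

```text
clock 13.45 pos [ 0.4542 -0.2985  0.0647] yaw 1.6128 z [ 0.001  0.    -1.   ] q [ 0.73  0.52 -0.34  1.93  0.25  0.73  0.29] w 0.196 F [ 1.7  1.5 -3.1]
slide [ 430.6  126.1 -235.2] roll 0.0018
normal in tool [-0.551  0.001 -0.834] tilt deg 33.45 about-x 0.05 15252 30258
grip height above disc 0.027275515729040422
-0.055 rim u 0.061372550351513996 center u -0.009866483892361042
-0.025 rim u 0.07486697307211045 center u -0.011591109256842466
0.0 rim u 0.07800471069776536 center u -0.011995289302234632
0.025 rim u 0.07512083167936741 center u -0.011337250649585504
0.055 rim u 0.06116917071465106 center u -0.010069863529223975
```

View pics/a8.png

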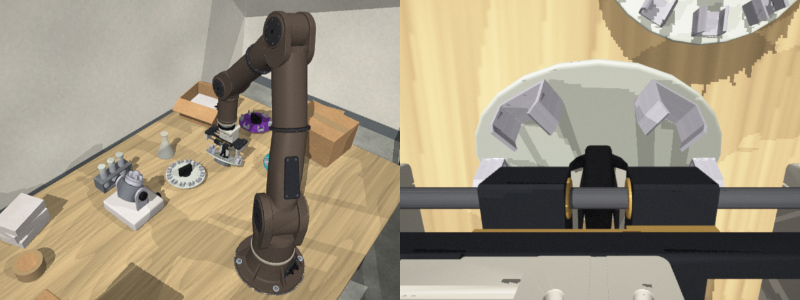

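Request:
jog_arm:
  increments:
    - {"slide": [0, 0, 0], "roll": 0, "gripper": 0.0}
    - {"slide": [0, 0, 0], "roll": 0, "gripper": 0.0}
    - {"slide": [0, 0, -8], "roll": 0, "gripper": 0.0}
    - {"slide": [0, 0, -20], "roll": 0, "gripper": 0.0}
    - {"slide": [0, 0, -40], "roll": 0, "gripper": 0.0}
    - {"slide": [0, 0, -62], "roll": 0, "gripper": 0.0}
    - {"slide": [0, 0, -86], "roll": 0, "gripper": 0.0}
    - {"slide": [0, 0, -112], "roll": 0, "gripper": 0.0}
    - {"slide": [0, 0, -140], "roll": 0, "gripper": 0.0}
    - {"slide": [15, 4, -168], "roll": 0, "gripper": 0.0}
  newtons: 45

```text
clock: 14.38
position: [0.4545, -0.2873, 0.2339]
ee_rot: [2.182, 2.26, -0.003]
force: [-0.4, -1.0, -3.2]
width: 0.191
```

```bash
python3 see.py a9; python3 tilt.py a9wrist.npz
cat > tgt.py <<'E'
from plan import *
def tgt(th,d,hg,phi=-15.0,standoffs=(45,30,14,0),Hc=(.5618,.137,.166)):
    az=np.radians(-87.7);L=np.radians(35)
    n=np.array([np.sin(L)*np.cos(az),np.sin(L)*np.sin(az),np.cos(L)])
    ey=np.array([-np.sin(az),np.cos(az),0]);ex=np.cross(ey,n)
    xc=Ro.from_rotvec(np.radians(phi)*n).apply(-ex);Rc=np.c_[xc,np.cross(n,xc),n]
    # held orientation for yaw psi
    best=None
    for psi in np.radians(np.arange(60,100,.1)):
        h=np.array([np.cos(psi),np.sin(psi),0]);up=np.array([0,0,1.]);t=np.radians(th)
        x=np.cos(t)*h+np.sin(t)*up;z=-np.sin(t)*h+np.cos(t)*up;Rh=np.c_[x,np.cross(z,x),z]
        rv=Ro.from_matrix(Rc@Rh.T).as_rotvec()
        if best is None or abs(rv@n)<best[0]: best=(abs(rv@n),psi,Rh,np.degrees(rv))
    _,psi,Rh,rv=best
    print('yaw',psi,'deg',np.degrees(psi),'mismatch',np.linalg.norm(rv))
    for so in standoffs:
        o=np.array(Hc)+n*so*1e-3
        Gh=o+Rh@[d,0,hg]; Gc=o+Rc@[d,0,hg]
        print('standoff',so,'TCP held',(Gh-[0,0,.019]).round(4),'TCP aligned',(Gc-[0,0,.019]).round(4))
    return psi
E
```

```text
clock 14.38 pos [ 0.4545 -0.2873  0.2339] yaw 1.606 z [-0.001 -0.002 -1.   ] q [ 0.76  0.32 -0.39  1.75  0.14  1.1   0.37] w 0.191 F [-0.4 -1.  -3.2]
slide [420.2 122.1 -67. ] roll -0.0049
normal in tool [-0.552  0.001 -0.834] tilt deg 33.49 about-x 0.03 15051 22855
grip height above disc 0.027265513163499025
-0.055 rim u 0.06160540789164982 center u -0.00963362635222522
-0.025 rim u 0.07529845759065482 center u -0.011159624738298096
0.0 rim u 0.07802164170887117 center u -0.011978358291128824
0.025 rim u 0.07492743251632537 center u -0.011530649812627539
0.055 rim u 0.06123705790430795 center u -0.010001976339567085
```

```bash
python3 -c "
from tgt import *
psi=tgt(33.5,.0115,.0603,-15.5,(60,45,30,14,0))
plan([.555,.03,.30],psi)"
```

```text
yaw 1.2845623294678299 deg 73.6000000000002 mismatch 10.596913504293292
standoff 60 TCP held [0.5565 0.0799 0.2528] TCP aligned [0.5673 0.0772 0.2519]
standoff 45 TCP held [0.5561 0.0885 0.2405] TCP aligned [0.5669 0.0858 0.2396]
standoff 30 TCP held [0.5558 0.0971 0.2282] TCP aligned [0.5666 0.0944 0.2273]
standoff 14 TCP held [0.5554 0.1062 0.2151] TCP aligned [0.5662 0.1036 0.2142]
standoff 0 TCP held [0.5551 0.1143 0.2036] TCP aligned [0.5659 0.1116 0.2028]
clock 14.48 pos [ 0.4592 -0.283   0.2375] yaw 1.6126 z [ 0.007 -0.003 -1.   ] q [ 0.76  0.32 -0.39  1.75  0.13  1.1   0.36] w 0.193 F [ 0.2  0.7 -3. ]
slide [308.5 109.3 -62.6] roll 0.328
```

Request:
jog_arm:
  increments:
    - {"slide": [25, 9, -20], "roll": 0.03, "gripper": 0.0}
    - {"slide": [60, 20, -40], "roll": 0.06, "gripper": 0.0}
    - {"slide": [97, 33, -55], "roll": 0.1, "gripper": 0.0}
    - {"slide": [135, 47, -62], "roll": 0.14, "gripper": 0.0}
    - {"slide": [173, 61, -62], "roll": 0.18, "gripper": 0.0}
    - {"slide": [210, 74, -62], "roll": 0.22, "gripper": 0.0}
    - {"slide": [245, 87, -62], "roll": 0.26, "gripper": 0.0}
    - {"slide": [275, 98, -62], "roll": 0.3, "gripper": 0.0}
    - {"slide": [297, 106, -62], "roll": 0.328, "gripper": 0.0}
    - {"slide": [309, 109, -62], "roll": 0.328, "gripper": 0.0}

```text
clock: 15.32
position: [0.5529, 0.0324, 0.2935]
ee_rot: [-2.514, -1.881, 0.0]
force: [0.4, 0.3, -4.8]
width: 0.19
```

```bash
python3 -c "
from plan import *
for t in ([.5565,.0799,.253],[.556,.0971,.2282],[.566,.1036,.2142],[.5659,.1116,.2028]): plan(t,1.2846)"
```

```text
clock 15.32 pos [0.5529 0.0324 0.2935] yaw 1.2851 z [-0.001  0.001 -1.   ] q [ 0.22  0.32 -0.49  1.62  0.15  1.25 -0.59] w 0.19 F [ 0.4  0.3 -4.8]
slide [46.6 -9.9 40.6] roll 0.0005
clock 15.32 pos [0.5529 0.0324 0.2935] yaw 1.2851 z [-0.001  0.001 -1.   ] q [ 0.22  0.32 -0.49  1.62  0.15  1.25 -0.59] w 0.19 F [ 0.4  0.3 -4.8]
slide [ 62.9 -15.1  65.4] roll 0.0005
clock 15.32 pos [0.5529 0.0324 0.2935] yaw 1.2851 z [-0.001  0.001 -1.   ] q [ 0.22  0.32 -0.49  1.62  0.15  1.25 -0.59] w 0.19 F [ 0.4  0.3 -4.8]
slide [72.  -7.4 79.4] roll 0.0005
clock 15.32 pos [0.5529 0.0324 0.2935] yaw 1.2851 z [-0.001  0.001 -1.   ] q [ 0.22  0.32 -0.49  1.62  0.15  1.25 -0.59] w 0.19 F [ 0.4  0.3 -4.8]
slide [79.6 -9.7 90.8] roll 0.0005
```

Request:
jog_arm:
  increments:
    - {"slide": [15, -3, 12], "roll": 0, "gripper": 0.0}
    - {"slide": [32, -7, 26], "roll": 0, "gripper": 0.0}
    - {"slide": [45, -10, 39], "roll": 0, "gripper": 0.0}
    - {"slide": [52, -12, 47], "roll": 0, "gripper": 0.0}
    - {"slide": [57, -13, 54], "roll": 0, "gripper": 0.0}
    - {"slide": [60, -14, 60], "roll": 0, "gripper": 0.0}
    - {"slide": [61, -14, 62], "roll": 0, "gripper": 0.0}
    - {"slide": [61, -14, 62], "roll": 0, "gripper": 0.0}
    - {"slide": [61, -14, 62], "roll": 0, "gripper": 0.0}
    - {"slide": [61, -14, 62], "roll": 0, "gripper": 0.0}

```text
clock: 16.15
position: [0.5573, 0.0906, 0.233]
ee_rot: [2.518, 1.878, 0.001]
force: [0.6, 0.4, -3.6]
width: 0.193
```

```bash
python3 see.py b1; python3 tilt.py b1wrist.npz; python3 -c "
from plan import *
import cv2
a=cv2.imread('pics/b1s.png')[180:380,130:330];w=np.load('b1wrist.npz')['frame'];cv2.imwrite('pics/b1c.png',np.hstack([cv2.resize(a,(400,400),interpolation=cv2.INTER_CUBIC),cv2.resize(w,(400,400))]))
for t in ([.556,.0971,.2282],[.566,.1036,.2142],[.5659,.1116,.2028]): plan(t,1.2846)"
```

```text
clock 16.15 pos [0.5573 0.0906 0.233 ] yaw 1.2817 z [ 0.001 -0.    -1.   ] q [ 0.11  0.38 -0.5   1.68  0.2   1.13 -0.73] w 0.193 F [ 0.6  0.4 -3.6]
slide [ 45.7  -8.9 -67. ] roll -0.3293
normal in tool [-0.553  0.001 -0.833] tilt deg 33.56 about-x 0.04 31548 41721
grip height above disc 0.027239054614873498
-0.055 rim u 0.061046422516670494 center u -0.010192611727204544
-0.025 rim u 0.07442356669185 center u -0.012034515637102908
0.0 rim u 0.07751969773133671 center u -0.012480302268663285
0.025 rim u 0.07479996984302754 center u -0.011658112485925368
0.055 rim u 0.06101216973371817 center u -0.01022686451015687
clock 16.25 pos [0.5572 0.0909 0.2329] yaw 1.282 z [ 0.001 -0.    -1.   ] q [ 0.11  0.38 -0.5   1.68  0.2   1.13 -0.73] w 0.194 F [ 0.1  0.6 -3.8]
slide [ 5.6 -2.9  4.7] roll -0.0026
clock 16.25 pos [0.5572 0.0909 0.2329] yaw 1.282 z [ 0.001 -0.    -1.   ] q [ 0.11  0.38 -0.5   1.68  0.2   1.13 -0.73] w 0.194 F [ 0.1  0.6 -3.8]
slide [14.7  4.8 18.7] roll -0.0026
clock 16.25 pos [0.5572 0.0909 0.2329] yaw 1.282 z [ 0.001 -0.    -1.   ] q [ 0.11  0.38 -0.5   1.68  0.2   1.13 -0.73] w 0.194 F [ 0.1  0.6 -3.8]
slide [22.3  2.4 30.1] roll -0.0026
```

View pics/b1c.png

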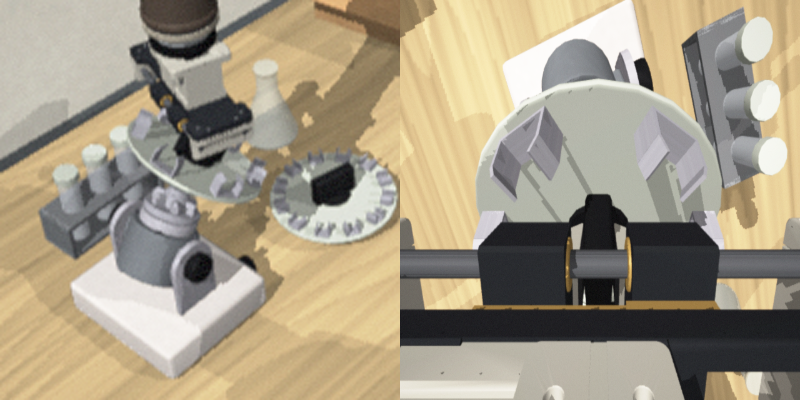

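Request:
jog_arm:
  increments:
    - {"slide": [3, -1, 3], "roll": 0, "gripper": 0.0}
    - {"slide": [6, -1, 6], "roll": 0, "gripper": 0.0}
    - {"slide": [8, 0, 9], "roll": 0, "gripper": 0.0}
    - {"slide": [10, 1, 12], "roll": 0, "gripper": 0.0}
    - {"slide": [12, 2, 15], "roll": 0, "gripper": 0.0}
    - {"slide": [14, 3, 17], "roll": 0, "gripper": 0.0}
    - {"slide": [15, 4, 19], "roll": 0, "gripper": 0.0}
    - {"slide": [16, 4, 20], "roll": 0, "gripper": 0.0}
    - {"slide": [16, 4, 21], "roll": 0, "gripper": 0.0}
    - {"slide": [16, 4, 21], "roll": 0, "gripper": 0.0}
  newtons: 15

```text
clock: 17.08
position: [0.5677, 0.1022, 0.2149]
ee_rot: [2.515, 1.871, 0.003]
force: [-5.2, -14.4, 28.9]
width: 0.244
```

```bash
cat > loc.py <<'E'
from plan import *
import tilt,sys
def loc(tag):
    s=arm.observe();im=arm.get_image('wrist');np.savez(tag+'wrist.npz',pos=s['position'],rot=s['ee_rot'],**im)
    im2=arm.get_image('side');np.savez(tag+'side.npz',pos=s['position'],rot=s['ee_rot'],**im2)
    a=im2['frame'][180:380,130:330];cv2.imwrite(f'pics/{tag}c.png',np.hstack([cv2.resize(a,(400,400),interpolation=cv2.INTER_CUBIC),cv2.resize(im['frame'],(400,400))]))
    T=world(im,s);fr=im['frame'].astype(int)
    m=(fr.min(-1)>110)&(np.ptp(fr,axis=-1)<28)&(im['depth']>.05)
    m[390:]=False
    Q=T[m];Q=Q[np.linalg.norm(Q-s['position'],axis=1)<.14]
    rng=np.random.default_rng(0);best=0
    n0=np.array([.023,-.573,.819])
    for i in range(3000):
        q=Q[rng.choice(len(Q),3,False)];n=np.cross(q[1]-q[0],q[2]-q[0]);l=np.linalg.norm(n)
        if l<1e-6:continue
        n/=l;n*=np.sign(n[2])
        if n@n0<.9: continue
        k=abs((Q-q[0])@n)<.0012
        if k.sum()>best:best=k.sum();M=k
    c=Q[M].mean(0);n=np.linalg.svd(Q[M]-c,full_matrices=False)[2][2];n*=np.sign(n[2])
    H=np.array([.5618,.137,.166])
    print('axis',n.round(3),'err deg',np.degrees(np.arccos(min(1,n@n0))).round(2),best,len(Q),'s(mm) via hub axis',(((c-H)@n)/(n0@n)*1e3-33).round(2))
    # circle fit: robust in-plane rim r=90
    e1=np.cross(n,[0,0,1.]);e1/=np.linalg.norm(e1);e2=np.cross(n,e1)
    A=Q[M];uv=np.c_[(A-H)@e1,(A-H)@e2].astype(np.float32)
    hull=cv2.convexHull(uv)[:,0]
    from scipy.optimize import least_squares
    r=least_squares(lambda p:np.hypot(hull[:,0]-p[0],hull[:,1]-p[1])-.09,[0,0],loss='soft_l1',f_scale=.001)
    cc=H+r.x[0]*e1+r.x[1]*e2; cc+= n*((c-cc)@n); o=cc-.033*n
    d=o-H; print('origin',o.round(4),'rel hub: along',(d@n0*1e3).round(1),'across vec',((d-n0*(d@n0))*1e3).round(1))
if __name__=='__main__': loc(sys.argv[1])
E
python3 loc.py b2; python3 -c "
from plan import *
plan([.5659,.1116,.2028],1.2846)"
```

```text
axis [-0.022 -0.561  0.828] err deg 2.95 36721 56709 s(mm) via hub axis 16.89
origin [0.5658 0.1253 0.1785] rel hub: along 17.0 across vec [ 3.6 -2.  -1.5]
clock 17.18 pos [0.5676 0.1022 0.215 ] yaw 1.2795 z [ 0.005 -0.004 -1.   ] q [ 0.08  0.41 -0.49  1.68  0.22  1.1  -0.77] w 0.24 F [ -4.4 -13.9  28.2]
slide [ 8.5 -4.4 12.2] roll -0.0051
```

View pics/b2c.png

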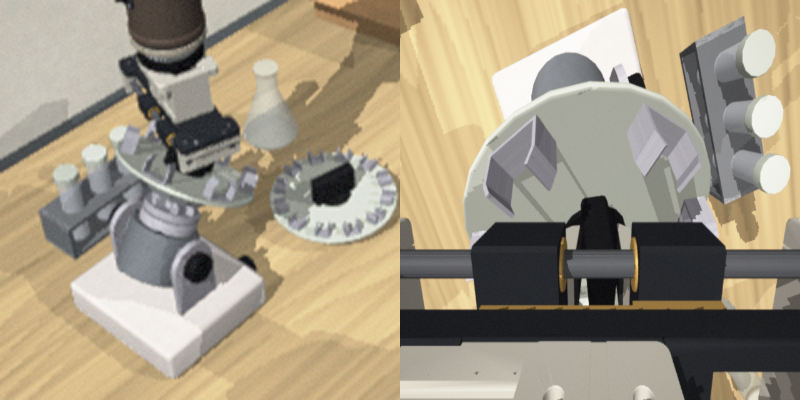

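```bash
cat > ph.py <<'E'
from plan import *
import sys
def ph(tag,o,n):
    im=dict(np.load(tag+'wrist.npz'));s=dict(position=im['pos'],ee_rot=im['rot']);W=world(im,s)
    n=np.array(n);n/=np.linalg.norm(n);o=np.array(o)
    fr=im['frame'].astype(int)
    n0=np.array([.023,-.573,.819]);ey=np.array([.9992,.0401,0]);ex=np.cross(ey,n);ex/=np.linalg.norm(ex);ey=np.cross(n,ex)
    Q=(W-o).reshape(-1,3);ok=(im['depth']>.05).ravel()&(np.indices(im['depth'].shape)[0].ravel()<385)
    hh=Q@n;X=Q@ex;Y=Q@ey;r=np.hypot(X,Y);th=np.degrees(np.arctan2(Y,X))
    m=ok&(hh>.037)&(hh<.062)&(r>.064)&(r<.088)
    print(np.histogram(th[m],bins=np.arange(-180,181,10)))
    w=ok&(hh>.045)&(hh<.08)&(r<.036)&(fr.max(-1).ravel()<70)
    print('wing dark pts',w.sum(), 'X',X[w].min(),X[w].max())
    if w.sum()>50:
        A=np.c_[X[w],Y[w]];l=np.linalg.svd(A-A.mean(0),full_matrices=False);v=l[2][0];print('wing dir deg',np.degrees(np.arctan2(v[1],v[0])),l[1],A.mean(0))
    for c0 in (-150,-90,90,150,210):
        dd=(th-c0+180)%360-180
        k=m&(abs(dd+15)<27)
        if k.sum()>200:
            v=np.array([X[k],Y[k]]); lo,hi=np.percentile(dd[k],[1,99]);print(c0,k.sum(),'mid off',(lo+hi)/2,lo,hi)
if __name__=='__main__':
    ph(sys.argv[1],eval(sys.argv[2]),eval(sys.argv[3]))
E
python3 ph.py b2 [.5658,.1253,.1785] [-.022,-.561,.828]
```

```text
(array([2612,    0, 2050,    0,    0,    0,  122,    0,    0,    0,    0,
          0,    0,    0,    0,    0,    0,    0,    3,    0,    0,    0,
          0,    0,    0,    0, 1129,    0,    0,    0, 2005,    0, 2781,
          0,    0,    0]), array([-180, -170, -160, -150, -140, -130, -120, -110, -100,  -90,  -80,
        -70,  -60,  -50,  -40,  -30,  -20,  -10,    0,   10,   20,   30,
         40,   50,   60,   70,   80,   90,  100,  110,  120,  130,  140,
        150,  160,  170,  180]))
wing dark pts 4006 X -0.03489310687196724 0.01666279187470414
wing dir deg -14.128988706022644 [0.71663025 0.41671581] [-0.02203182  0.00525367]
-150 4662 mid off -15.95447475648296 -28.779598493240353 -3.129351019725566
90 1129 mid off -3.8180962393451976 -6.371384972902961 -1.2648075057874342
150 4786 mid off -14.57212536161093 -27.46358686001604 -1.6806638632058186
210 4662 mid off -15.954474756482945 -28.779598493240325 -3.129351019725566
```

Request:
jog_arm:
  increments:
    - {"slide": [-1, -2, -3], "roll": 0, "gripper": 0.0}
    - {"slide": [-1, -4, -3], "roll": 0, "gripper": 0.0}
    - {"slide": [0, -5, -2], "roll": 0, "gripper": 0.0}
    - {"slide": [2, -5, 0], "roll": 0, "gripper": 0.0}
    - {"slide": [3, -5, 2], "roll": 0.02, "gripper": 0.0}
    - {"slide": [4, -5, 4], "roll": 0, "gripper": 0.0}
    - {"slide": [5, -5, 6], "roll": -0.02, "gripper": 0.0}
    - {"slide": [6, -5, 7], "roll": -0.04, "gripper": 0.0}
    - {"slide": [6, -5, 8], "roll": -0.02, "gripper": 0.0}
    - {"slide": [6, -5, 8], "roll": 0, "gripper": 0.0}
  newtons: 8

```text
clock: 18.02
position: [0.5633, 0.1116, 0.2043]
ee_rot: [2.516, 1.877, 0.001]
force: [-1.7, -6.9, 10.3]
width: 0.227
```

```bash
python3 loc.py b3; python3 -c "
from plan import *
plan([.5659,.1116,.2028],1.2846)"
```

```text
axis [-0.054 -0.538  0.841] err deg 5.12 37747 57255 s(mm) via hub axis 3.24
origin [0.5635 0.1335 0.1676] rel hub: along 3.3 across vec [ 1.7 -1.6 -1.2]
clock 18.12 pos [0.5632 0.1116 0.2044] yaw 1.2815 z [ 0.002 -0.002 -1.   ] q [ 0.07  0.42 -0.5   1.7   0.23  1.08 -0.79] w 0.227 F [-2.3 -6.7 10. ]
slide [0.8 2.5 1.6] roll -0.0031
```

View pics/b3c.png

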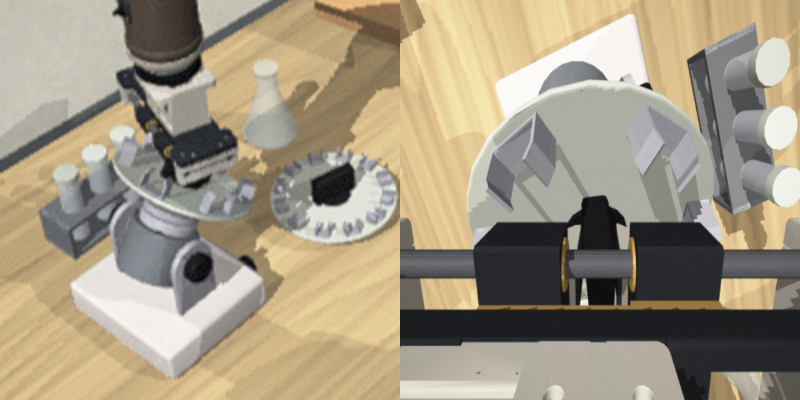

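Request:
jog_arm:
  increments:
    - {"slide": [0, 0, 0], "roll": 0, "gripper": 0.35}
    - {"slide": [0, 0, 0], "roll": 0, "gripper": 0.35}
    - {"slide": [0, 0, 0], "roll": 0, "gripper": 0.35}
    - {"slide": [0, 0, 0], "roll": 0, "gripper": 0.35}
    - {"slide": [0, 0, 0], "roll": 0, "gripper": 0.35}
    - {"slide": [0, 0, 0], "roll": 0, "gripper": 0.35}
    - {"slide": [0, 0, 0], "roll": 0, "gripper": 0.35}
    - {"slide": [0, 0, 0], "roll": 0, "gripper": 0.35}
    - {"slide": [0, 0, 0], "roll": 0, "gripper": 0.35}
    - {"slide": [0, 0, 0], "roll": 0, "gripper": 0.35}

```text
clock: 18.95
position: [0.5648, 0.1115, 0.2043]
ee_rot: [2.516, 1.876, 0.005]
force: [5.3, -5.0, 4.0]
width: 0.348
```

```bash
python3 loc.py b4; python3 -c "
from plan import *
plan([.5659,.1116,.2028],1.2846)"
```

```text
axis [ 0.024 -0.571  0.82 ] err deg 1.13 36059 55706 s(mm) via hub axis 0.33
origin [0.5618 0.1355 0.1653] rel hub: along 0.3 across vec [ 0.  -1.3 -0.9]
clock 19.05 pos [0.5648 0.1115 0.2043] yaw 1.2816 z [ 0.005 -0.001 -1.   ] q [ 0.07  0.42 -0.5   1.7   0.23  1.07 -0.79] w 0.349 F [ 4.6 -5.   4.1]
slide [0.4 1.  1.5] roll -0.003
```

View pics/b4c.png

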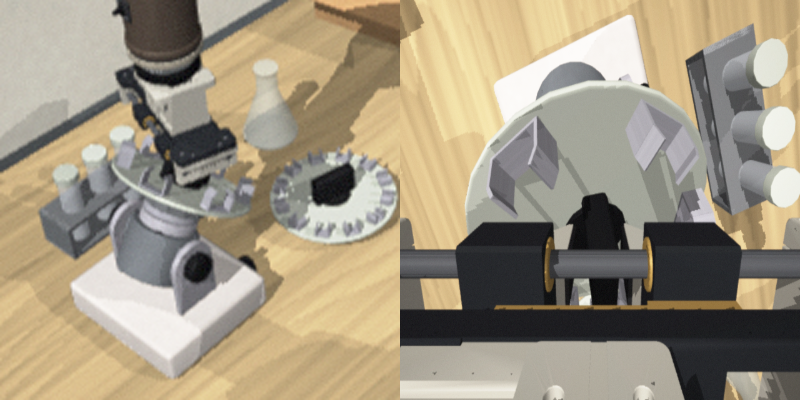

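Request:
jog_arm:
  increments:
    - {"slide": [-5, 1, 2], "roll": 0, "gripper": 0.35}
    - {"slide": [-10, 1, 5], "roll": 0, "gripper": 0.33}
    - {"slide": [-10, 1, 5], "roll": 0, "gripper": 0.3}
    - {"slide": [-10, 1, 5], "roll": 0, "gripper": 0.27}
    - {"slide": [-10, 1, 5], "roll": -0.1, "gripper": 0.25}
    - {"slide": [-10, 1, 5], "roll": -0.2, "gripper": 0.25}
    - {"slide": [-10, 1, 5], "roll": -0.3, "gripper": 0.25}
    - {"slide": [-10, 1, 5], "roll": -0.4, "gripper": 0.25}
    - {"slide": [-10, 1, 5], "roll": -0.5, "gripper": 0.25}
    - {"slide": [-10, 1, 5], "roll": -0.6, "gripper": 0.25}
  newtons: 50

```text
clock: 19.88
position: [0.5621, 0.1027, 0.1989]
ee_rot: [1.843, 2.541, 0.004]
force: [10.5, -1.6, 0.2]
width: 0.247
```

```bash
python3 loc.py b5; python3 ph.py b4 [.5618,.1355,.1653] [.023,-.573,.819]; python3 ph.py b5 [.5618,.1355,.1653] [.023,-.573,.819]; python3 -c "
from plan import *
plan([.5632,.1009,.1986],1.2846)"
```

```text
axis [ 0.003 -0.556  0.831] err deg 2.0 48577 71513 s(mm) via hub axis 1.55
origin [0.562  0.1356 0.1669] rel hub: along 1.6 across vec [ 0.2 -0.5 -0.4]
(array([2399,    0, 1908,    0,    0,    0,    0,    0,    0,    0,    0,
          0,    0,    0,  173,    0,    0,    0,  231,    0,    0,    0,
          0,    0,    0,    0, 1240,    3,    0,    0, 1922,    0, 2662,
          0,    0,    0]), array([-180, -170, -160, -150, -140, -130, -120, -110, -100,  -90,  -80,
        -70,  -60,  -50,  -40,  -30,  -20,  -10,    0,   10,   20,   30,
         40,   50,   60,   70,   80,   90,  100,  110,  120,  130,  140,
        150,  160,  170,  180]))
wing dark pts 4221 X -0.033627914016922576 0.02311047635039403
wing dir deg -15.176033113211231 [0.89815302 0.51446713] [-0.02021769  0.00465439]
-150 4307 mid off -15.384620569195029 -28.20407366289705 -2.565167475493011
90 1243 mid off -2.6916191631373985 -5.086273172498449 -0.2969651537763482
150 4584 mid off -13.941765160292986 -26.773291372312976 -1.1102389482729957
210 4307 mid off -15.384620569195043 -28.20407366289705 -2.565167475493036
[... 431 characters left out ...]
  90,  100,  110,  120,  130,  140,
        150,  160,  170,  180]))
wing dark pts 5091 X -0.035863079363394786 0.02345706530862169
wing dir deg -1.2198490630749554 [1.22493295 0.41531475] [-0.02206328 -0.00274136]
-150 4352 mid off -0.5577973503324953 -12.873876860278072 11.758282159613081
-90 3207 mid off -1.9443117630952553 -14.877611446515452 10.988987920324941
150 3299 mid off 0.8305262766163688 -10.277365123031558 11.938417676264296
210 4352 mid off -0.5577973503324953 -12.873876860278072 11.758282159613081
clock 19.98 pos [0.5624 0.1028 0.1988] yaw 1.8858 z [ 0.004  0.001 -1.   ] q [ 0.18  0.45 -0.63  1.71  0.3   1.08 -0.23] w 0.25 F [ 6.4 -1.1 -0.2]
slide [-2.   0.2  0.2] roll 0.6012
```

View pics/b5c.png

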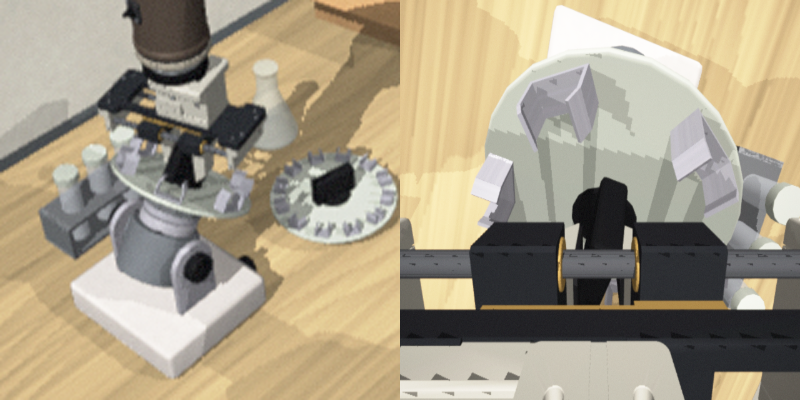

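Request:
jog_arm:
  increments:
    - {"slide": [-1, 0, 1], "roll": -0.08, "gripper": 0.25}
    - {"slide": [-1, 0, 1], "roll": -0.16, "gripper": 0.25}
    - {"slide": [-1, 0, 1], "roll": -0.24, "gripper": 0.25}
    - {"slide": [-1, 0, 1], "roll": -0.32, "gripper": 0.25}
    - {"slide": [-1, 0, 1], "roll": -0.4, "gripper": 0.25}
    - {"slide": [-1, 0, 1], "roll": -0.46, "gripper": 0.25}
    - {"slide": [-1, 0, 1], "roll": -0.52, "gripper": 0.25}
    - {"slide": [-1, 0, 1], "roll": -0.52, "gripper": 0.25}
    - {"slide": [-1, 0, 1], "roll": -0.52, "gripper": 0.25}
    - {"slide": [-1, 0, 1], "roll": -0.52, "gripper": 0.25}

```text
clock: 20.82
position: [0.5709, 0.1037, 0.2035]
ee_rot: [1.135, 2.91, 0.022]
force: [19.2, -1.0, 21.5]
width: 0.255
```

```bash
python3 loc.py b6;  python3 ph.py b6 [.5618,.1355,.1653] [.023,-.573,.819]; python3 -c "
from plan import *
plan([.5632,.1009,.1986],1.2846)"
```

```text
axis [ 0.15  -0.493  0.857] err deg 8.94 49054 74209 s(mm) via hub axis 5.46
origin [0.5614 0.1331 0.1697] rel hub: along 5.2 across vec [-0.5 -0.9 -0.6]
(array([2367,   44, 1206, 2889, 3555, 1451, 3087,  431,  899, 1082, 1377,
        142,  343,  590,  220,    0,    0,    0,    0,    0,    0,    0,
          0,  128,    0,    0,    0,    0,    0,    0,   10,   40,    0,
          0, 1297,    0]), array([-180, -170, -160, -150, -140, -130, -120, -110, -100,  -90,  -80,
        -70,  -60,  -50,  -40,  -30,  -20,  -10,    0,   10,   20,   30,
         40,   50,   60,   70,   80,   90,  100,  110,  120,  130,  140,
        150,  160,  170,  180]))
wing dark pts 4866 X -0.035979483013305204 0.01845452252802256
wing dir deg 35.22023061477722 [1.22310042 0.45326354] [-0.02207351 -0.00300851]
-150 7620 mid off -14.939408404799781 -41.76601890724882 11.887202097649258
-90 7306 mid off -14.896486348781702 -40.99101450546967 11.198041807906268
210 7620 mid off -14.939408404799789 -41.76601890724884 11.887202097649263
clock 20.92 pos [0.5709 0.1037 0.2034] yaw 2.398 z [ 0.022  0.006 -1.   ] q [ 0.26  0.48 -0.76  1.69  0.37  1.09  0.22] w 0.257 F [20.3 -1.9 20.1]
slide [ 3.8 -7.4  4.7] roll 1.1134
```

View pics/b6c.png

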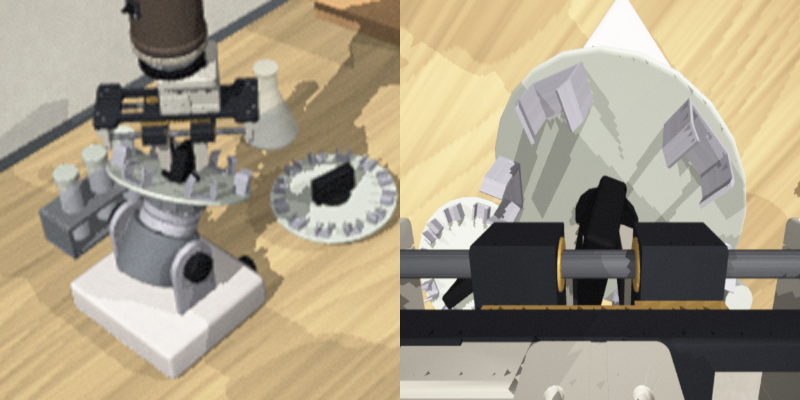

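Request:
jog_arm:
  increments:
    - {"slide": [0, 0, -1], "roll": 0.05, "gripper": 0.28}
    - {"slide": [0, 0, -2], "roll": 0.1, "gripper": 0.32}
    - {"slide": [1, -3, -3], "roll": 0.13, "gripper": 0.36}
    - {"slide": [1, -5, -4], "roll": 0.13, "gripper": 0.4}
    - {"slide": [1, -5, -4], "roll": 0.13, "gripper": 0.4}
    - {"slide": [1, -5, -4], "roll": 0.13, "gripper": 0.4}
    - {"slide": [1, -5, -4], "roll": 0.13, "gripper": 0.4}
    - {"slide": [1, -5, -4], "roll": 0.13, "gripper": 0.4}
    - {"slide": [1, -5, -4], "roll": 0.13, "gripper": 0.4}
    - {"slide": [1, -5, -4], "roll": 0.13, "gripper": 0.4}

```text
clock: 21.75
position: [0.5576, 0.0987, 0.2016]
ee_rot: [1.322, 2.848, 0.002]
force: [5.2, -2.1, 1.7]
width: 0.4
```

```bash
python3 loc.py b7;  python3 ph.py b7 [.5618,.1355,.1653] [.023,-.573,.819]; python3 -c "
from plan import *
plan([.5632,.1009,.1986],1.2846)"
```

```text
axis [-0.013 -0.574  0.819] err deg 2.34 47468 70756 s(mm) via hub axis 1.4
origin [0.5606 0.136  0.1669] rel hub: along 1.3 across vec [-1.3 -0.3 -0.2]
(array([1731,  789,    0,    0, 2388,    0, 1489,    0,    0,    0, 1296,
          0,  940,    0,    0,    0,    0,    0,  217,    0,    0,    0,
        237,    0,    0,    0,    0,    0,    0,    0,    1,    8,   14,
          5, 1796,  598]), array([-180, -170, -160, -150, -140, -130, -120, -110, -100,  -90,  -80,
        -70,  -60,  -50,  -40,  -30,  -20,  -10,    0,   10,   20,   30,
         40,   50,   60,   70,   80,   90,  100,  110,  120,  130,  140,
        150,  160,  170,  180]))
wing dark pts 5754 X -0.033783409035667636 0.02889349464476994
wing dir deg 25.074885517044926 [1.42400992 0.60841682] [-0.01756008 -0.01072314]
-150 4001 mid off -30.04237642392046 -41.963387889856165 -18.121364957984753
-90 1975 mid off -14.97809556687929 -41.89941373594892 11.943222602190339
210 4001 mid off -30.042376423920444 -41.963387889856165 -18.121364957984724
clock 21.85 pos [0.5576 0.0987 0.2016] yaw 2.2726 z [ 0.002  0.    -1.   ] q [ 0.25  0.46 -0.73  1.71  0.34  1.1   0.12] w 0.397 F [ 6.5 -1.6  1.9]
slide [-2.   5.7  3. ] roll 0.988
```

View pics/b7c.png

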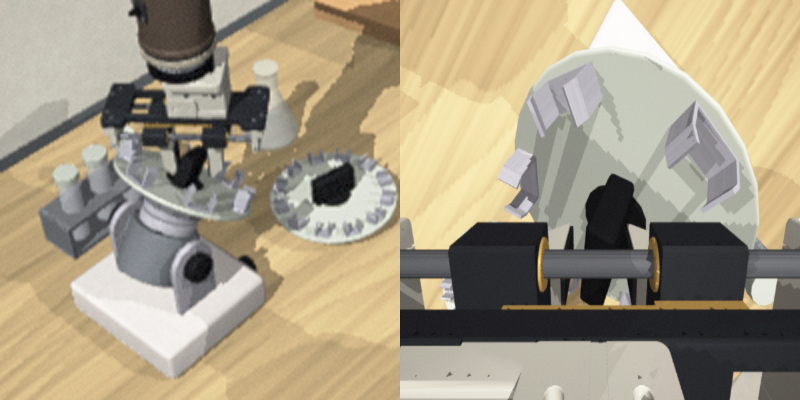

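Request:
jog_arm:
  increments:
    - {"slide": [0, 3, -1], "roll": 0.05, "gripper": 0.45}
    - {"slide": [0, 5, -2], "roll": 0.08, "gripper": 0.5}
    - {"slide": [0, 5, -4], "roll": 0.08, "gripper": 0.55}
    - {"slide": [0, 5, -8], "roll": 0.08, "gripper": 0.6}
    - {"slide": [0, 5, -16], "roll": 0.08, "gripper": 0.6}
    - {"slide": [0, 5, -28], "roll": 0.08, "gripper": 0.6}
    - {"slide": [0, 5, -44], "roll": 0.08, "gripper": 0.6}
    - {"slide": [0, 5, -64], "roll": 0.08, "gripper": 0.6}
    - {"slide": [0, 5, -84], "roll": 0.08, "gripper": 0.6}
    - {"slide": [0, 5, -90], "roll": 0.08, "gripper": 0.6}

```text
clock: 22.68
position: [0.5613, 0.1031, 0.2955]
ee_rot: [1.432, 2.792, 0.005]
force: [0.2, 0.6, 0.2]
width: 0.598
```

```bash
sed -i 's/<.14\]/<.24]/' loc.py; python3 loc.py b8;  python3 -c "
from plan import *
plan([.5632,.1009,.1986],1.2846)"
```

```text
axis [ 0.025 -0.573  0.819] err deg 1.13 23613 34777 s(mm) via hub axis 0.23
origin [0.5612 0.1354 0.1652] rel hub: along 0.2 across vec [-0.6 -1.4 -1. ]
clock 22.78 pos [0.561  0.1026 0.2933] yaw 2.1931 z [ 0.003  0.001 -1.   ] q [ 0.25  0.39 -0.73  1.57  0.27  1.28  0.1 ] w 0.597 F [ 1.4  0.2 -0.1]
slide [-2.6  0.5 94.7] roll 0.9085
```

View pics/b8c.png

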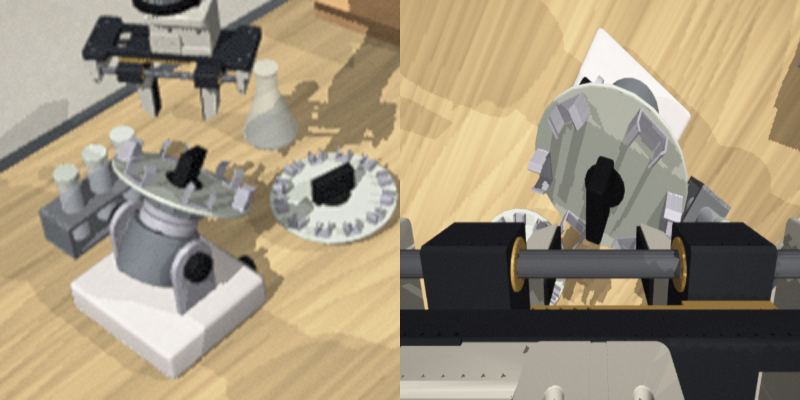

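```bash
python3 ph.py b8 [.5612,.1354,.1652] [.023,-.573,.819] | tail -6
python3 - <<'E'
from h import *
im=arm.get_image('top');W=world(im);a=np.load('top0.npz')['frame'];cv2.imwrite('pics/t9.png',np.hstack([a,im['frame']])[80:300,:][:, :] if 0 else cv2.resize(np.vstack([a[80:290],im['frame'][80:290]]),(800,525)))
w=W[192:266,258:332].reshape(-1,3);d=w[(w[:,2]>.027)&(w[:,2]<.036)];print(cv2.minEnclosingCircle(d[:,:2].astype(np.float32)))
for n,(u0,u1,v0,v1) in dict(flask=(300,335,140,182),rack=(182,255,128,165)).items():
    w=W[v0:v1,u0:u1].reshape(-1,3);w=w[(w[:,2]>.012)&(w[:,2]<.4)];print(n,np.median(w,0))
E
```

```text
wing dark pts 3047 X -0.032651057059376466 0.030485465809103454
wing dir deg 27.814650311240573 [1.06535692 0.29970028] [-0.01200219 -0.00343315]
-150 571 mid off -27.170911566540916 -33.636738989710246 -20.705084143371582
-90 569 mid off -7.548359820912603 -26.93706297633462 11.840343334509413
150 760 mid off -23.291259840930483 -26.072704731089015 -20.50981495077195
210 571 mid off -27.17091156654093 -33.63673898971027 -20.705084143371593
((0.5249835848808289, -0.10630394518375397), 0.0900886133313179)
flask [ 0.70308173 -0.1675014   0.0557326 ]
rack [0.75071558 0.10626842 0.06014916]
```

View pics/t9.png

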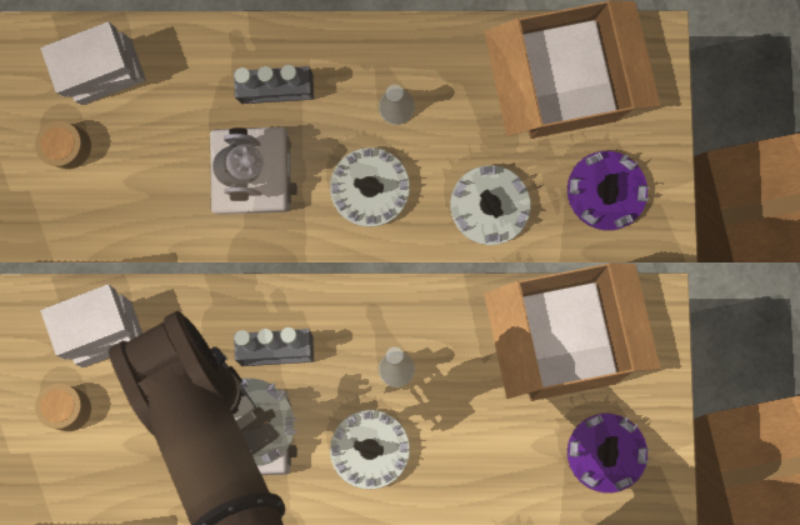

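```bash
python3 -c "
from cell import arm
print(arm.observe()['clock'],arm.observe()['force'].round(1),arm.observe()['dq'].round(3));print(arm.sign_off())"
```

```text
22.8333 [-0.   0.1  0.1] [-0.003  0.02   0.01   0.033  0.004 -0.01  -0.002]
the job is handed in; nothing more can be done
None
```

The six-clip carousel is meshed and fully home on the hub, the drive has been turned with it, and I handed the job in at 22.8 s. No verdict was reported.

- **First attempt:** I set the carousel on the hub teeth and let go to shift my grip. It tipped off the hub nose but stayed on the gripper. I set its edge on the bench to correct its tilt in the jaws and went back to the hub, this time already turned to match the teeth.
- **Seating:** it first stopped about 17 mm short. A few millimetres sideways and another push got it to 3 mm. It dropped fully home when I released it, 0.3 mm from the flange.
- **Turning:** I turned it about 43° with the open jaws. That means the hub turned at least about 38° from its start, allowing for the play in the teeth. During the turn the carousel briefly tilted about 9° and lifted about 5 mm. It settled home again once I let go.
- **Last checks:**
  - The carousel was 0.2 mm from the flange, about 1.8 mm off the axis and about 1.1° off in tilt. The off-axis and tilt figures are about as large as the measurement error.
  - The gripper was about 9 cm above the carousel with about zero force on it.
  - In the top camera the small carousel, flask and rack had moved less than 1 mm across the bench.

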